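Kit the pivot-bracket parts into the nest tray

ROBOT

A 6-joint arm with a two-finger parallel gripper is mounted at the origin on a cart in front of the work surface, level with it; the furniture and walls round the work are solid. World frame = base frame: x ahead of the robot, y to its left, z up, the work surface at z = 0. Lengths are in m, angles in rad, forces in N, time in s.
With the tool pointing down it reaches from about 0.425 to 0.95 m from the base axis. Payload 3.5 kg.
Tool frame: the origin (TCP) lies at the very end of the fingers, on their centre line; the grasp point (between the pads) lies 19 mm behind it; z points along the fingers, y is the line along which they close (so a half turn about z gives the same grasp; the last joint's range is limited). The gripper opens to 85 mm and grips with 20 to 120 N. Pads are 22 mm wide; open, the fingers measure 114 mm over their backs; the gripper's body (76 mm by 85 mm) begins 54 mm behind the grasp point. The pads swing forward as they close: fully open they stand 13 mm farther back than shut.
Start: joints at [1.189, 0.286, 1.577, -0, 1.279, -0.15], TCP at [0.155, 0.657, 0.192] pointing down, gripper open.
Joint ranges: [-2.77, 2.77], [-0.9, 2.22], [0.21, 2.48], [-1.53, 4.67], [0.24, 2.81], [-2.84, 2.84]. Speed limits (rad/s): [2.79, 2.79, 3.14, 3.14, 3.14, 3.14].

INTERFACE

Orientations are given as a unit quaternion [x, y, z, w].
In Python, from plant import ctrl gives the robot as it stands.
- The arm moves only by the tool carry_out, never from a script. Its argument "deltas" is one flat list of numbers, 6 for each row, row after row: the shift along the tool's x, y, z in m, then the turn, a rotation vector about the tool's x, y, z in rad. A call has 1 to 5 rows; each row is the pose to reach, as a shift and turn from the pose commanded when the call began, along the tool's axes at that moment; what a row does not reach only later rows make up. A row lasts 1/8 s, in which the tool goes at most 62.5 mm and 10.7 degrees, less where a joint would pass 70% of its speed; a pose out of reach is approached as far as the arm can. A call with a gripper value outside its range is refused whole. "grip" is the opening in per cent of the stroke, from 0 (shut) to 100 (fully open), set as the call begins (left out, the last holds). The fingers move at their own pace and stop on an object; "grip_force" is the grip in N (left out, the last holds). Time passes only in rows, so rows that repeat a pose let the fingers close. It gives the time, the measured TCP pose, the force, the opening and the grip force at its end, in the units of the state.
- ctrl.get_state(): the state, without advancing time (a new reading comes with each control period).
- ctrl.read_camera(name): name is "scene" or "top" or "wrist"; returns (picture, depth): 384x512x3 uint8, red, green, blue; 384x512 float32, m along the optical axis (not along the pixel's ray), 0 where there is no reading.
- ctrl.camera_model(name): a dict with "intrinsics" (3x3 intrinsics, pixels), "extrinsics" (4x4, takes a point from world to camera coordinates); the wrist camera has in their place "hand_eye" (4x4, takes a point from camera to tool coordinates, whose origin is the TCP and whose axes are the flange's). Camera axes: x right, y down, z forward; pixel columns grow to the right and rows downward; lengths in m; the calibration is good to about 2 mm. A picture is of the moment at which its call begins: read the wrist's pose just before it. camera_model takes no time and is no camera call.
- ctrl.sign_off(): hands the job in; it is judged then, once.
Trained networks look in the newest picture that a camera, given by its name, has taken for a name from the list of things; names that differ only in an ending like _2 or _b are one class to them, and where a whole thing is asked for, a point or a joint stands for the part that bears it (a point fixed in the world has none). Each returns a list of dicts, best first, with "score" (0 to 1); they miss things now and then, are a little off and sometimes report something else, mostly with a low value. They report only what shows in the picture. A call takes as long as a camera call. They do not tell look-alikes from the thing itself.
- ctrl.find_in(camera, query): "uv" ([column, row] in pixels, amid what is visible of it).
The state is a dict: "time": time; "qpos": joint angles; "dq": joint speeds; "joint_efforts": joint torques, N m; "eef_pos": TCP position; "tcp_rot": TCP orientation; "contact_force": force on the tool from outside, world axes, zero at the start; "wrist_torque": the same for the moment, N m; "opening": opening from 0.0 (shut) to 1.0 (fully open); "finger_force": force on a finger pad.
Only numpy, scipy, OpenCV 4.12 (cv2) and the standard library are available. Lean on these libraries where they do the work, as an engineer would, in place of code of your own. Each camera call takes 0.05 s, during which the arm holds its last target. There are 200 camera calls.

TASK

Put the four parts of the pivot bracket into the kit tray, each lying or standing inside the nest that is made for it: the 40 mm square tube inside the long frame of bars, the flat drilled block inside the short frame, and the narrow pipe sleeve upright in the ring; when the sleeve stands in its ring, drop the thin steel pin upright into its bore so that the pair stays together. Leave the thick round stub, the wide short pipe and the big 60 mm square tube where they are; they belong to another job.

Things in the scene. Friction and masses are not known exactly. Their poses are not given: they have to be found in the camera images.
- square_tube: the square tube of the job: rusty steel box section 40 x 40 mm, 140 mm long, lying on its side with its length along its x axis; 0.34 kg; origin at the centre of its underside. (A like offcut at the far back of the table, out of reach, is scenery)
- drilled_block: flat grey steel block with two drilled holes in its top, 50 mm (x) by 90 mm (y) by 28 mm high, 0.85 kg; length along its y axis; origin at the centre of its underside
- sleeve: narrow rusty pipe standing on end: outside diameter 43 mm, 70 mm high, open clear bore 28 mm in diameter right through, 0.18 kg; origin at the centre of its underside, z up its axis
- pin: thin bright solid steel pin standing on end, diameter 20 mm, 115 mm high, chamfered ends, 0.28 kg; origin at the centre of its underside, z up its axis. It goes loosely into the sleeve's bore and then stands out 45 mm above it
- nest_tube: nest for the square tube: grey plate 168 (x) by 80 mm, 4 mm thick, with low steel bars round a clear space 152 (x) by 52 mm (y), bar tops 14 mm above the origin. Origin: centre of the plate's underside; the part rests 4 mm above it. All three nests lie side by side, 84 mm from centre to centre, x axes parallel, in one dark tray (rim 20 mm above the work surface)
- nest_block: nest for the drilled block: same plate, with low steel bars round a clear space 102 mm (x) by 62 mm (y), bar tops 12 mm above the origin; the block lies in it with its length (its y axis) along the nest's x axis, either way round. Origin at the centre of the plate's underside; the part rests 4 mm above it
- nest_sleeve: nest for the sleeve: same plate, with an upright steel ring in the middle, inside diameter 55 mm, outside 62 mm, its top 18 mm above the origin. Origin at the centre of the plate's underside; the sleeve rests 4 mm above it
- round_stub: does not belong: thick solid round bar stub, bright, diameter 38 mm, 55 mm high, standing on end, too thick for the sleeve's bore; origin at the centre of its underside
- wide_pipe: does not belong: wide, short, thin-walled brown pipe standing on end, outside diameter 60 mm, 50 mm high, too wide for the ring; origin at the centre of its underside
- heavy_tube: does not belong: brown square tube of the bigger section 60 x 60 mm, 110 mm long, lying with its length along its x axis; too big for the fences; origin at the centre of its underside
Not all that is in view belongs to the job. Leave any yellow look-alike of the sleeve alone.

How it is judged:
By the outcome, as a careful person would: the job done as asked, in the order asked, and still so for the second after the job is handed in, with the robot touching nothing.
It also fails if it takes over 112 s, if anything falls off the work surface, if the arm or the gripper's body presses on something with over 40 N, if the wrist force passes 120 N, or if a joint passes its speed limit or range.

## Working session

There is one attempt and no reset: what is moved stays moved. The work goes in short steps, Python scripts to look and compute and a tool call to move; the robot and the scene stay as the last step left them, time stands still between calls to the robot, and variables do not carry over. Pictures are saved under pics/ and viewed, at most 14 in all, crops included, and the job is handed in when it is done.

Besides the shell and the picture viewer there is one more tool, called after "Call:" by a JSON object that holds its "method" and its "body". carry_out: Moves the arm, as the interface text tells. Its arguments: {"type":"object","properties":{"deltas":{"type":"array"},"grip":{"type":"number"},"grip_force":{"type":"number"}},"required":["deltas"]}

```bash
ls; mkdir -p pics
cat > h.py <<'E'
import numpy as np,cv2
from plant import ctrl
from scipy.spatial.transform import Rotation as R
def world(name,uv,depth,st=None,z=None):
    m=ctrl.camera_model(name);K=np.array(m["intrinsics"])
    if name=="wrist":
        T=np.eye(4);T[:3,:3]=R.from_quat(st["tcp_rot"]).as_matrix();T[:3,3]=st["eef_pos"];C=T@np.array(m["hand_eye"])
    else: C=np.linalg.inv(np.array(m["extrinsics"]))
    uv=np.atleast_2d(uv).astype(float);r=np.c_[uv,np.ones(len(uv))]@np.linalg.inv(K).T
    if z is not None:
        d=r@C[:3,:3].T; return C[:3,3]+d*((z-C[2,3])/d[:,2])[:,None]
    return (r*np.atleast_1d(depth)[:,None])@C[:3,:3].T+C[:3,3]
def cloud(name,st=None,d=None):
    v,u=np.mgrid[0:384,0:512];return world(name,np.c_[u.ravel(),v.ravel()],d.ravel(),st).reshape(384,512,3)
E
python3 - <<'E'
from h import *
s=ctrl.get_state();print({k:np.round(v,3) for k,v in s.items()})
for n in("scene","top"):
    p,d=ctrl.read_camera(n);cv2.imwrite(f"pics/{n}.png",p[:,:,::-1]);np.save(f"{n}.npy",d);np.save(f"{n}_p.npy",p)
    for q in "square_tube drilled_block sleeve pin nest_tube nest_block nest_sleeve round_stub wide_pipe heavy_tube".split():
        for f in ctrl.find_in(n,q)[:3]:
            if f["score"]<.2: continue
            u=np.array(f["uv"]);i=np.clip(u.round().astype(int),0,[511,383])
            print(n,q,round(f["score"],2),u.round(),world(n,u,d[i[1],i[0]]).round(3)[0])
print(ctrl.get_state()["time"], ctrl.camera_model("wrist"))
E
```

```text
pics
{'time': np.float64(0.0), 'qpos': array([ 1.189,  0.287,  1.578, -0.   ,  1.279, -0.15 ]), 'dq': array([-0.   ,  0.001,  0.   , -0.001,  0.001,  0.   ]), 'joint_efforts': array([-1.0000e-03, -4.0599e+01, -2.9262e+01, -0.0000e+00,  6.0000e-03,
        0.0000e+00]), 'eef_pos': array([0.155, 0.656, 0.191]), 'tcp_rot': array([ 0.116,  0.993, -0.001, -0.   ]), 'contact_force': array([-0.689,  0.046,  0.292]), 'wrist_torque': array([ 0.025, -0.01 , -0.039]), 'finger_force': np.float64(0.0), 'opening': np.float64(1.002)}
scene square_tube 0.83 [310. 196.] [ 0.636 -0.092  0.026]
scene square_tube 0.39 [194. 196.] [0.418 0.107 0.037]
scene drilled_block 0.77 [278. 175.] [0.684 0.063 0.023]
scene sleeve 0.79 [238. 166.] [0.617 0.159 0.046]
scene sleeve 0.75 [220. 178.] [0.524 0.131 0.045]
scene pin 0.63 [200. 163.] [0.54  0.235 0.057]
scene nest_tube 0.67 [283. 252.] [ 0.422 -0.194  0.004]
scene nest_block 0.81 [235. 222.] [ 0.438 -0.024  0.004]
scene nest_sleeve 0.71 [264. 238.] [ 0.433 -0.127  0.007]
scene round_stub 0.88 [168. 180.] [0.422 0.226 0.045]
scene wide_pipe 0.94 [194. 198.] 
[... 530 characters left out ...]
3  0.24  0.056]
top round_stub 0.22 [231. 127.] [0.693 0.079 0.027]
top wide_pipe 0.8 [199. 234.] [ 0.438  0.159 -0.001]
top heavy_tube 0.61 [146. 148.] [0.634 0.271 0.06 ]
1.1 {'intrinsics': array([[283.91541442,   0.        , 260.27549276],
       [  0.        , 283.91541442, 192.96138356],
       [  0.        ,   0.        ,   1.        ]]), 'hand_eye': array([[-1.26300757e-04, -9.52442681e-01, -3.04717776e-01,
         7.75796830e-02],
       [ 9.99999656e-01,  1.29365217e-04, -8.18835288e-04,
        -1.38534847e-03],
       [ 8.19313558e-04, -3.04717774e-01,  9.52442338e-01,
        -1.81762576e-01],
       [ 0.00000000e+00,  0.00000000e+00,  0.00000000e+00,
         1.00000000e+00]])}
```

View pics/top.png

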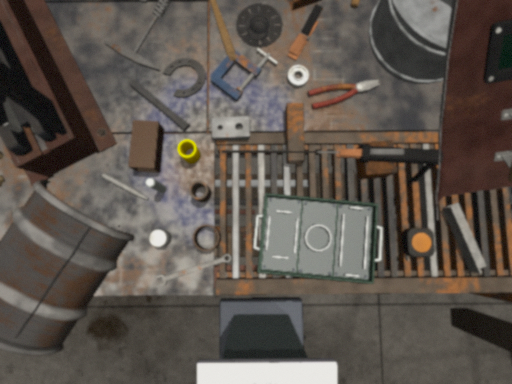

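Run:
```python
import cv2
p=cv2.imread("pics/scene.png")[110:290,130:370];cv2.imwrite("pics/scene_c.png",cv2.resize(p,(800,600),interpolation=2))
```

```text
(no output)
```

View pics/scene_c.png

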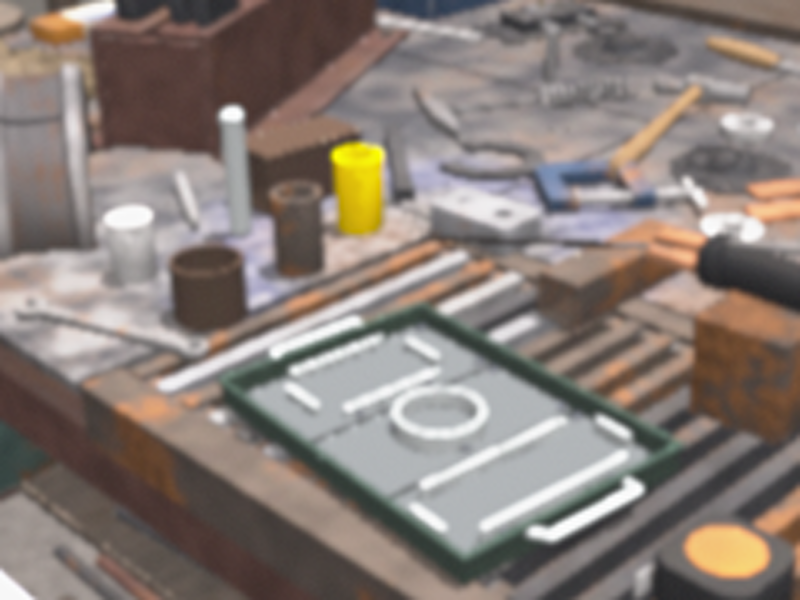

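The top picture shows:
- Square tube at (295,131), drilled block at (231,127) and pin at (152,183).
- Two sleeve-like pipes, at (188,149) and (200,190). The first is yellow, so it is the look-alike. The brown narrow one at (200,190) fits the sleeve; the crop shows it at (298,228), narrow, rusty and taller than the wide pipe.
- Wide pipe at (207,237), stub at (158,238) and heavy tube at (146,146). None of these belong to the job.
- Tray nests, left to right: block (281,233), ring (318,237), tube (352,240).

Next I measure from the top camera's depth.

Run:
```python
from h import *
d=np.load("top.npy");P=cloud("top",None,d)
def rect(name,u0,u1,v0,v1,zl,zh):
    q=P[v0:v1,u0:u1].reshape(-1,3);m=(q[:,2]>zl)&(q[:,2]<zh);q=q[m]
    (c,s,a)=cv2.minAreaRect((q[:,:2]*1000).astype(np.float32));print(name,len(q),"c",np.round(c,1),"size",np.round(s,1),"ang",round(a,1),"zmed",np.round(np.median(q[:,2]),4), "p95",np.percentile(q[:,2],95).round(3))
rect("tube",280,310,95,170,.03,.06)
rect("block",205,255,110,145,.018,.05)
rect("sleeve",188,214,176,206,.05,.09)
rect("sleeveall",188,214,176,206,.02,.09)
rect("pin",140,170,170,205,.08,.14)
rect("stub",145,172,225,252,.04,.08)
rect("wide",190,222,220,254,.03,.08)
rect("heavy",125,168,115,175,.045,.08)
rect("yellow",175,202,135,168,.05,.09)
rect("trayrim",250,390,185,290,.016,.03)
rect("ring",300,336,220,256,.0125,.03)
p=np.load("top_p.npy")
print(ctrl.camera_model("top")["extrinsics"])
cv2.imwrite("pics/top_c.png",cv2.resize(p[100:290,140:390,::-1],(790,600),interpolation=2))
zz=np.clip(P[...,2]*1000+10,0,140)/140*255
cv2.imwrite("pics/topz.png",cv2.resize(cv2.applyColorMap(zz.astype(np.uint8),cv2.COLORMAP_JET)[90:290,120:420],(780,520),interpolation=0))
```

```text
tube 982 c [677.5 -62.7] size [ 57.3 140.2] ang 89.9 zmed 0.0397 p95 0.043
block 748 c [693.   82.6] size [51.3 90.4] ang 1.2 zmed 0.0278 p95 0.03
sleeve 183 c [537.  150.2] size [42.4 40.9] ang 1.3 zmed 0.0691 p95 0.072
sleeveall 259 c [536.8 150.2] size [42.8 41. ] ang 1.3 zmed 0.0674 p95 0.072
pin 105 c [547.8 245.3] size [17.9 18.2] ang 49.6 zmed 0.1126 p95 0.117
stub 253 c [431.3 241.3] size [36.1 37.2] ang 47.2 zmed 0.0548 p95 0.057
wide 177 c [432.1 135.8] size [58.9 58. ] ang 45.1 zmed 0.0491 p95 0.052
heavy 1316 c [645.3 279.4] size [ 61.  111.2] ang 86.5 zmed 0.0598 p95 0.062
yellow 210 c [630.6 178. ] size [41.8 41.4] ang 45.7 zmed 0.0683 p95 0.071
trayrim 1489 c [ 429.5 -120.3] size [295.2 185. ] ang 83.9 zmed 0.0207 p95 0.024
ring 146 c [ 430.1 -121. ] size [60.7 59.8] ang 89.4 zmed 0.0201 p95 0.023
[[-0.00814412 -0.99996608  0.00122946  0.0290845 ]
 [-0.99188272  0.00792225 -0.12690902  0.53756241]
 [ 0.12689497 -0.00225304 -0.9919136   0.81797236]
 [ 0.          0.          0.          1.        ]]
```

View pics/topz.png

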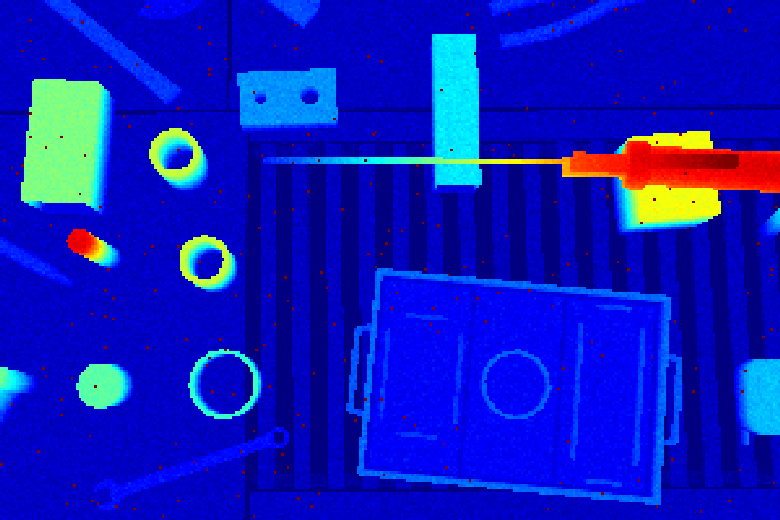

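View pics/top_c.png

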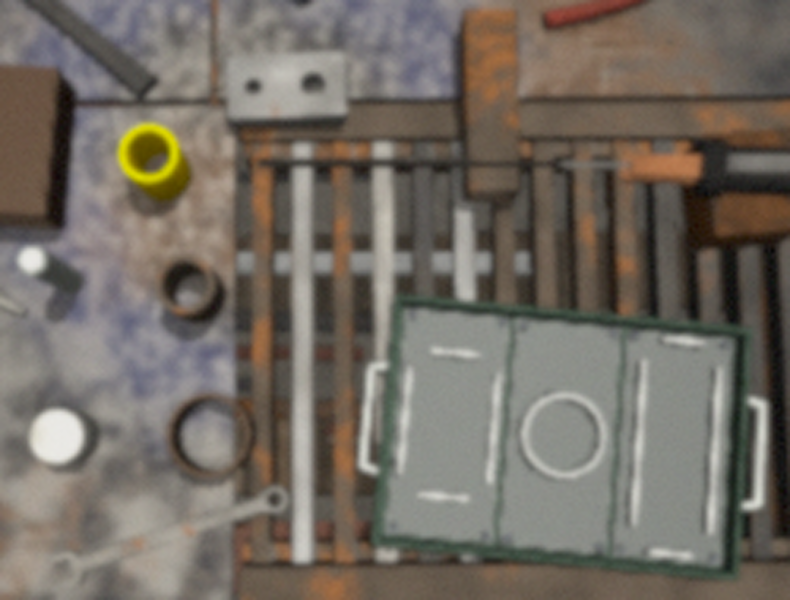

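The height map shows a thin rod, running from a torch-like tool at (600,160), crossing over the square tube near its near end at about (455,160). That could trap the tube when I lift it, so I measure the rod's height first.

```bash
cat >> h.py <<'E'
def go(x,y,z,ya=None):
    """delta in tool axes from measured pose to TCP (x,y,z), tool down, tool y at ya deg"""
    s=ctrl.get_state();M=R.from_quat(s["tcp_rot"])
    t=np.array([x,y,z])-s["eef_pos"];a=M.as_matrix()
    if ya is None: ya=np.degrees(np.arctan2(a[1,1],a[0,1]))
    b=np.radians(ya);Y=[np.cos(b),np.sin(b),0];Z=[0,0,-1];X=np.cross(Y,Z)
    G=R.from_matrix(np.c_[X,Y,Z]);r=(M.inv()*G).as_rotvec()
    print("delta",np.round(M.inv().apply(t),4),np.round(r,4),"rows",max(np.linalg.norm(t)/.0625,np.linalg.norm(r)/.186).round(1))
def rect(P,u0,u1,v0,v1,zl,zh):
    q=P[v0:v1,u0:u1].reshape(-1,3);q=q[(q[:,2]>zl)&(q[:,2]<zh)]
    c,s,a=cv2.minAreaRect((q[:,:2]*1000).astype(np.float32));print(len(q),"c",np.round(c,1),"size",np.round(s,1),"ang",round(a,1),"zmed",np.round(np.median(q[:,2]),4))
E
python3 - <<'E'
from h import *
d=np.load("top.npy");P=cloud("top",None,d)
for u in range(225,420,8):
    v=np.argmax(np.median(P[146:156,u-1:u+2,2],axis=1))+146
    print(u,v,P[v,u].round(3), end=' ; ')
print()
# rough tube edges excluding rod
rect(P,280,310,95,145,.03,.045)
# rim without handles: tray points
d2=np.load("scene.npy");S=cloud("scene",None,d2).reshape(-1,3)
def box(n,x0,x1,y0,y1,z0,z1):
    q=S[(S[:,0]>x0)&(S[:,0]<x1)&(S[:,1]>y0)&(S[:,1]<y1)&(S[:,2]>z0)&(S[:,2]<z1)];print(n,len(q),q.min(0).round(3) if len(q) else'',np.percentile(q[:,2],[50,95]).round(3) if len(q) else'')
box("tube",.6,.75,-.085,-.04,.02,.06);box("block",.66,.72,.03,.13,.015,.05);box("sleeve",.51,.565,.12,.18,.03,.09);box("pin",.53,.57,.23,.26,.03,.14)
box("rod",.60,.66,-.035,.1,.012,.09)
q=P[85:102,285:310].reshape(-1,3);print("behind tube z",np.percentile(q[:,2],[50,90,99]).round(3), q[:,0].max())
go(.70,-.063,.2,90)
E
```

```text
225 151 [0.637 0.095 0.013] ; 233 152 [0.633 0.076 0.021] ; 241 151 [0.633 0.056 0.03 ] ; 249 150 [0.634 0.037 0.034] ; 257 151 [0.631 0.019 0.038] ; 265 151 [0.629 0.    0.044] ; 273 151 [ 0.627 -0.018  0.051] ; 281 151 [ 0.626 -0.036  0.055] ; 289 151 [ 0.625 -0.054  0.06 ] ; 297 151 [ 0.623 -0.072  0.066] ; 305 152 [ 0.619 -0.089  0.072] ; 313 151 [ 0.62  -0.106  0.079] ; 321 151 [ 0.619 -0.123  0.082] ; 329 151 [ 0.618 -0.139  0.087] ; 337 150 [ 0.619 -0.156  0.092] ; 345 151 [ 0.613 -0.17   0.106] ; 353 153 [ 0.608 -0.186  0.108] ; 361 153 [ 0.607 -0.202  0.112] ; 369 151 [ 0.609 -0.217  0.119] ; 377 150 [ 0.611 -0.233  0.121] ; 385 153 [ 0.604 -0.249  0.123] ; 393 150 [ 0.608 -0.264  0.13 ] ; 401 150 [ 0.608 -0.279  0.133] ; 409 151 [ 0.609 -0.302  0.119] ; 417 154 [ 0.603 -0.319  0.117] ; 
714 c [696.4 -71.2] size [ 40.2 102.4] ang 90.0 zmed 0.0397
tube 247 [ 0.606 -0.085  0.02 ] [0.037 0.054]
block 306 [0.665 0.033 0.015] [0.024 0.027]
sleeve 262 [0.514 0.125 0.03 ] [0.056 0.067]
pin 190 [0.536 0.232 0.03 ] [0.075 0.111]
rod 66 [ 0.622 -0.033  0.013] [0.031 0.048]
behind tube z [-0.001  0.002  0.013] 0.8089989205151745
delta [-0.6958 -0.5755 -0.0076] [-0.      0.     -0.2318] rows 14.4
```

Run:
```python
from h import *
P=np.concatenate([cloud(n,None,np.load(n+".npy")).reshape(-1,3) for n in("top","scene")])
a=np.array([.155,.657]);
for b in ([.705,-.071],[.55,.55]):
  b=np.array(b)
  for t in np.arange(0,1.01,.1):
    c=a+(b-a)*t;q=P[np.hypot(*(P[:,:2]-c).T)<.08];print(c.round(2),len(q),q[:,2].max().round(2) if len(q) else '',end=';')
  print()
for y in(.6,.5,.45,.4,.35,.3,.25):
  print(y,[ (x.round(2),np.percentile(q,98).round(2)) for x in np.arange(.2,.85,.08) if len(q:=P[(abs(P[:,0]-x)<.04)&(abs(P[:,1]-y)<.025)][:,2])>3])
```

```text
[0.16 0.66] 641 -0.84;[0.21 0.58] 927 0.13;[0.26 0.51] 6328 0.14;[0.32 0.44] 10382 0.13;[0.38 0.37] 10182 0.13;[0.43 0.29] 7420 0.11;[0.48 0.22] 5972 0.12;[0.54 0.15] 5546 0.07;[0.6  0.07] 5220 0.07;[0.65 0.  ] 5104 0.07;[ 0.7  -0.07] 4324 0.06;
[0.16 0.66] 641 -0.84;[0.19 0.65] 364 -0.17;[0.23 0.64] 542 0.13;[0.27 0.62] 732 0.13;[0.31 0.61] 809 0.13;[0.35 0.6 ] 1143 0.13;[0.39 0.59] 1390 0.13;[0.43 0.58] 1983 0.12;[0.47 0.57] 2372 0.13;[0.51 0.56] 2752 0.12;[0.55 0.55] 3861 0.35;
0.6 [(np.float64(0.2), np.float64(-0.84)), (np.float64(0.28), np.float64(0.12)), (np.float64(0.36), np.float64(-0.25)), (np.float64(0.44), np.float64(0.0)), (np.float64(0.52), np.float64(0.0)), (np.float64(0.6), np.float64(0.03)), (np.float64(0.68), np.float64(-0.85)), (np.float64(0.76), np.float64(0.23)), (np.float64(0.84), np.float64(0.35))]
0.5 [(np.float64(0.2), np.float64(0.11)), (np.float64(0.28), np.float64(0.13)), (np.float64(0.36), np.float64(0.13)), (np.float64(0.44), np.float64(0.13)), (np.float64(0.52), np.float64(0.11)), (np.float64(0.6), np.float64(0.38)), (np.float64(0.68), np.float64(0.48)),
[... 1102 characters left out ...]
64(0.02))]
0.3 [(np.float64(0.2), np.float64(-0.84)), (np.float64(0.28), np.float64(0.0)), (np.float64(0.36), np.float64(0.0)), (np.float64(0.44), np.float64(0.05)), (np.float64(0.52), np.float64(0.01)), (np.float64(0.6), np.float64(0.06)), (np.float64(0.68), np.float64(0.06)), (np.float64(0.76), np.float64(0.02)), (np.float64(0.84), np.float64(0.02))]
0.25 [(np.float64(0.2), np.float64(-0.84)), (np.float64(0.28), np.float64(0.0)), (np.float64(0.36), np.float64(0.01)), (np.float64(0.44), np.float64(0.06)), (np.float64(0.52), np.float64(0.11)), (np.float64(0.6), np.float64(0.06)), (np.float64(0.68), np.float64(0.06)), (np.float64(0.76), np.float64(0.02)), (np.float64(0.84), np.float64(0.01))]
```

Call:
{"method": "carry_out", "body": {"deltas": [-0.047,-0.039,-0.03,0,0,0,-0.093,-0.078,-0.03,0,0,0,-0.14,-0.117,-0.03,0,0,0,-0.186,-0.156,-0.03,0,0,0,-0.233,-0.194,-0.03,0,0,0]}}

```text
time: 1.72
eef_pos: [0.3382, 0.413, 0.2228]
tcp_rot: [0.116, 0.993, 0.0, 0.0]
contact_force: [1.4, 0.7, -0.1]
opening: 0.998
finger_force: 0.0
```

Call:
{"method": "carry_out", "body": {"deltas": [-0.047,-0.039,0,0,0,0,-0.093,-0.078,0,0,0,0,-0.14,-0.117,0,0,0,0,-0.186,-0.156,0,0,0,0,-0.233,-0.194,0,0,0,0]}}

```text
time: 2.35
eef_pos: [0.5204, 0.1705, 0.2228]
tcp_rot: [0.116, 0.993, 0.0, 0.0]
contact_force: [0.5, -0.1, -0.3]
opening: 1.001
finger_force: 0.0
```

Call:
{"method": "carry_out", "body": {"deltas": [-0.058,-0.048,0,0,0,-0.06,-0.116,-0.096,0,0,0,-0.12,-0.174,-0.145,0,0,0,-0.18,-0.232,-0.194,0,0,0,-0.232,-0.232,-0.194,0,0,0,-0.232]}}

```text
time: 2.98
eef_pos: [0.7018, -0.0721, 0.2223]
tcp_rot: [0.0, 1.0, -0.0, 0.0]
contact_force: [0.4, 0.5, 1.0]
opening: 0.997
finger_force: 0.0
```

```bash
cat >> h.py <<'E'
def look(fn):
    s=ctrl.get_state();p,d=ctrl.read_camera("wrist");P=cloud("wrist",s,d)
    cv2.imwrite(f"pics/{fn}.png",p[:,:,::-1]);np.save("w.npy",P)
    print("t",round(s["time"],2),"tcp",s["eef_pos"].round(4),"F",s["contact_force"].round(1),"op",round(s["opening"],3));return P
def band(P,x0,x1,y0,y1,z0,z1):
    q=P.reshape(-1,3);q=q[(q[:,0]>x0)&(q[:,0]<x1)&(q[:,1]>y0)&(q[:,1]<y1)&(q[:,2]>z0)&(q[:,2]<z1)]
    if len(q)<10: print("few",len(q));return q
    c,s,a=cv2.minAreaRect((q[:,:2]*1000).astype(np.float32));print(len(q),"c",np.round(c,1),"size",np.round(s,1),"ang",round(a,1),"z",np.percentile(q[:,2],[5,50,95]).round(4));return q
E
python3 - <<'E'
from h import *
P=look("w1");band(P,.6,.8,-.12,-.02,.035,.045);band(P,.60,.65,-.12,-.0,.047,.1)
go(.705,-.071,.03,90)
E
```

```text
t 2.98 tcp [ 0.7018 -0.0721  0.2223] F [0.4 0.5 1. ] op 0.997
3177 c [678.9 -74. ] size [138.2  40. ] ang 0.0 z [0.0384 0.04   0.0413]
523 c [624.5 -63.9] size [112.2   6.2] ang 85.0 z [0.0493 0.0647 0.0784]
delta [-0.0004  0.0078  0.1913] [-0.004   0.0023 -0.0048] rows 3.1
```

View pics/w1.png

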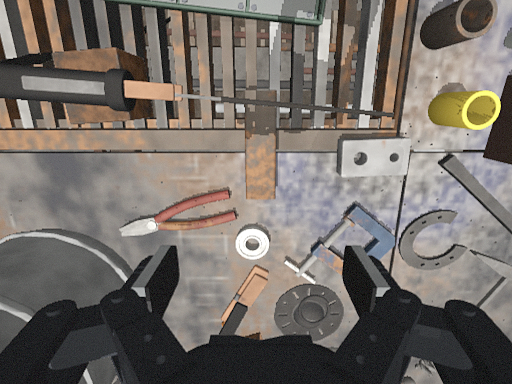

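The wrist view shows the tube at (261,140), with the rod crossing about 20 mm above its top near (262,103). I will grip the far part, lift a few mm, draw it away from the base clear of the rod, then lift.

Call:
{"method": "carry_out", "body": {"deltas": [0,0,0.06,0,0,0,-0.003,0.001,0.12,0,0,0,-0.003,0.001,0.18,0,0,0,-0.003,0.001,0.211,0,0,0,-0.003,0.001,0.211,0,0,0]}}

```text
time: 3.65
eef_pos: [0.7005, -0.0679, 0.0072]
tcp_rot: [-0.0, 1.0, 0.001, -0.004]
contact_force: [0.7, -0.7, 0.1]
opening: 1.001
finger_force: 0.0
```

Call:
{"method": "carry_out", "body": {"deltas": [0,0,0,0,0,0,0,0,0,0,0,0,0,0,0,0,0,0,0,0,0,0,0,0,0,0,0,0,0,0], "grip": 30, "grip_force": 60}}

```text
time: 4.28
eef_pos: [0.7038, -0.0689, 0.0117]
tcp_rot: [-0.0, 1.0, -0.0, 0.0]
contact_force: [-0.2, 0.0, 0.1]
opening: 0.294
finger_force: 0.0
```

Run:
```python
from h import *
P=look("w2");band(P,.5,.9,-.16,-.0,.03,.045)
p,d=ctrl.read_camera("scene");cv2.imwrite("pics/s2.png",cv2.resize(p[110:290,200:440,::-1],(800,600),interpolation=2))
print({k:np.round(v,3) for k,v in ctrl.get_state().items()})
```

```text
t 4.28 tcp [ 0.7038 -0.0689  0.0117] F [-0.2  0.   0.1] op 0.294
14127 c [679.2 -47.1] size [139.7  94.1] ang 0.1 z [0.0388 0.0401 0.0412]
{'time': np.float64(4.375), 'qpos': array([-0.241,  0.535,  1.596, -0.   ,  1.01 , -1.812]), 'dq': array([-0.001,  0.004,  0.001,  0.   ,  0.   , -0.   ]), 'joint_efforts': array([ 4.0000e-03, -4.6111e+01, -2.5662e+01, -0.0000e+00, -0.0000e+00,
        0.0000e+00]), 'eef_pos': array([ 0.704, -0.069,  0.011]), 'tcp_rot': array([-0.,  1.,  0., -0.]), 'contact_force': array([1.003, 0.063, 0.698]), 'wrist_torque': array([ 0.04 ,  0.021, -0.007]), 'finger_force': np.float64(0.0), 'opening': np.float64(0.299)}
```

View pics/s2.png

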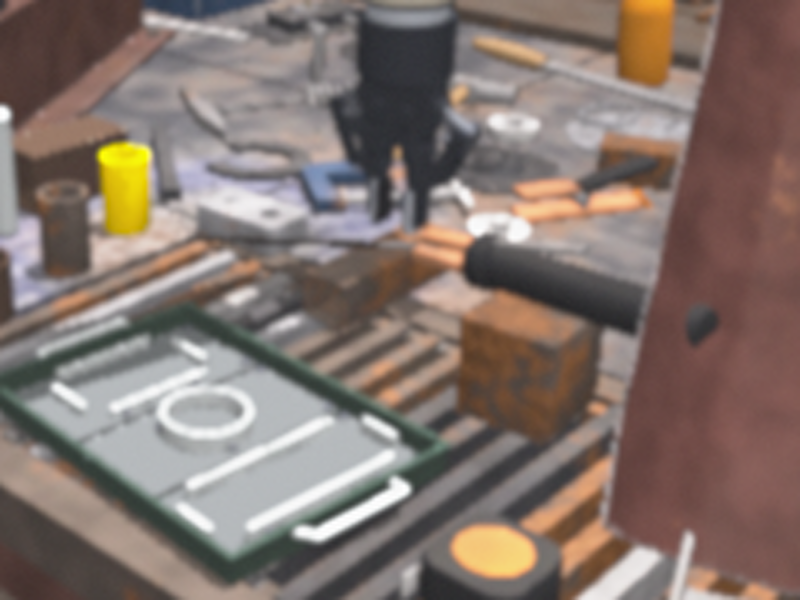

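```bash
python3 - <<'E'
from h import *
def proj(n,X):
    m=ctrl.camera_model(n);c=np.array(m["extrinsics"])@np.r_[X,1];u=np.array(m["intrinsics"])@c[:3];return (u[:2]/u[2]).round(1)
for n in("scene","top"):
    print(n,proj(n,[.704,-.069,.0117]),proj(n,[.748,-.071,.04]),proj(n,[.607,-.071,.04]),proj(n,[.704,-.069,.085]))
p,d=ctrl.read_camera("top");P=cloud("top",None,d);np.save("top2.npy",P);band(P,.58,.66,-.12,-.03,.03,.045)
cv2.imwrite("pics/t2.png",cv2.resize(p[90:190,230:350,::-1],(720,600),interpolation=2))
P=np.load("w.npy");print([P[v,u].round(3) for v,u in((150,262),(200,262),(250,262),(300,262))])
E
cp pics/w2.png /tmp/
```

```text
scene [318.2 190. ] [329.1 176. ] [296.  192.1] [319.6 165. ]
top [292.6 123.7] [294.3 102.1] [295.7 160.4] [296.  113.7]
few 0
[array([ 0.65 , -0.07 ,  0.041]), array([ 0.679, -0.069,  0.04 ]), array([ 0.711, -0.069,  0.04 ]), array([ 0.748, -0.069,  0.04 ])]
```

View pics/w2.png

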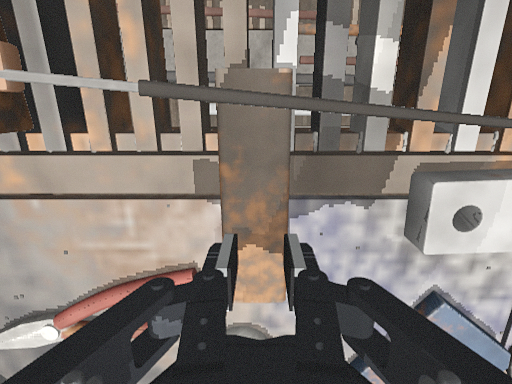

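Run:
```python
from h import *
P=np.load("w.npy")
for v in range(225,330,8): print(v,[(u,*(P[v,u]*1000).round(0)) for u in (216,228,234,240,262,284,290,296,308)])
P=np.load("top2.npy")
q=P.reshape(-1,3);q=q[(abs(q[:,0]-.7)<.04)&(abs(q[:,1]+.069)<.05)];print(np.histogram(q[:,2],np.arange(-.01,.2,.01)))
```

```text
225 [(216, np.float64(713.0), np.float64(-103.0), np.float64(-0.0)), (228, np.float64(695.0), np.float64(-90.0), np.float64(39.0)), (234, np.float64(695.0), np.float64(-86.0), np.float64(40.0)), (240, np.float64(695.0), np.float64(-82.0), np.float64(40.0)), (262, np.float64(695.0), np.float64(-69.0), np.float64(40.0)), (284, np.float64(695.0), np.float64(-56.0), np.float64(39.0)), (290, np.float64(713.0), np.float64(-48.0), np.float64(-1.0)), (296, np.float64(713.0), np.float64(-44.0), np.float64(-0.0)), (308, np.float64(713.0), np.float64(-35.0), np.float64(-1.0))]
233 [(216, np.float64(719.0), np.float64(-104.0), np.float64(-0.0)), (228, np.float64(693.0), np.float64(-88.0), np.float64(54.0)), (234, np.float64(693.0), np.float64(-85.0), np.float64(55.0)), (240, np.float64(699.0), np.float64(-82.0), np.float64(41.0)), (262, np.float64(700.0), np.float64(-69.0), np.float64(40.0)), (284, np.float64(700.0), np.float64(-56.0), np.float64(41.0)), (290, np.float64(693.0), np.float64(-54.0), np.float64(54.0)), (296, np.float64(693.0), np.float64(-51.0), np.float64(55.0)), (308, np.float64(
[... 6458 characters left out ...]
, np.float64(3.0)), (234, np.float64(805.0), np.float64(-92.0), np.float64(4.0)), (240, np.float64(804.0), np.float64(-87.0), np.float64(5.0)), (262, np.float64(809.0), np.float64(-69.0), np.float64(-0.0)), (284, np.float64(809.0), np.float64(-50.0), np.float64(-1.0)), (290, np.float64(810.0), np.float64(-45.0), np.float64(-1.0)), (296, np.float64(698.0), np.float64(-58.0), np.float64(117.0)), (308, np.float64(686.0), np.float64(-57.0), np.float64(129.0))]
(array([0, 0, 0, 0, 0, 0, 0, 0, 0, 0, 0, 0, 0, 0, 0, 0, 0, 0, 0, 0]), array([-0.01,  0.  ,  0.01,  0.02,  0.03,  0.04,  0.05,  0.06,  0.07,
        0.08,  0.09,  0.1 ,  0.11,  0.12,  0.13,  0.14,  0.15,  0.16,
        0.17,  0.18,  0.19]))
```

View pics/t2.png

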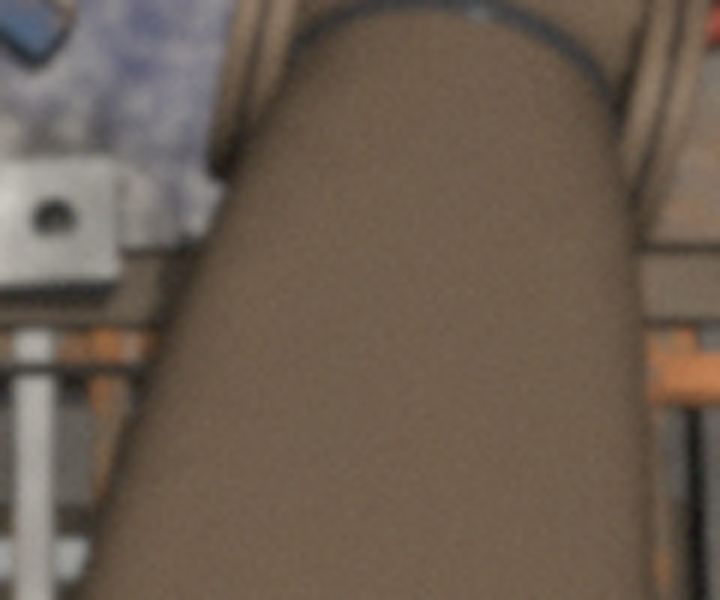

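The scene and wrist views agree. The real fingertips sit at z≈0.048 while the reported TCP is 0.012, and the gap between the pads is about 26 mm. So the fingers closed above the tube's top at 0.040, and they are about 36 mm shorter than reported. I open and go down by that amount.

Call:
{"method": "carry_out", "body": {"deltas": [0,0,0,0,0,0,0,0,0,0,0,0,0,0,0,0,0,0,0,0,0.012,0,0,0,0,0,0.02,0,0,0], "grip": 90}}

```text
time: 5.05
eef_pos: [0.703, -0.0687, -0.01]
tcp_rot: [-0.0, 1.0, 0.0, -0.001]
contact_force: [0.4, 0.2, 0.9]
opening: 0.898
finger_force: 0.0
```

Call:
{"method": "carry_out", "body": {"deltas": [0,0,0.008,0,0,0,0,0,0.014,0,0,0,0,0,0.014,0,0,0]}}

```text
time: 5.42
eef_pos: [0.7031, -0.0687, -0.0236]
tcp_rot: [-0.0, 1.0, 0.0, -0.001]
contact_force: [0.2, 0.4, -0.3]
opening: 0.901
finger_force: 0.0
```

Call:
{"method": "carry_out", "body": {"deltas": [0,0,0,0,0,0,0,0,0,0,0,0,0,0,0,0,0,0,0,0,0,0,0,0,0,0,0,0,0,0], "grip": 20}}

```text
time: 6.05
eef_pos: [0.7047, -0.0694, -0.0213]
tcp_rot: [-0.0, 1.0, -0.001, 0.001]
contact_force: [0.2, -0.8, 6.0]
opening: 0.453
finger_force: 63.3
```

Run:
```python
from h import *
P=look("w3")
for u in (222,228,296):
  print(u,[(v,*(P[v,u]*1000).round(0).astype(int)) for v in range(200,250,4)])
s=ctrl.get_state();print(s["finger_force"])
```

```text
t 6.05 tcp [ 0.7047 -0.0694 -0.0213] F [ 0.2 -0.8  6. ] op 0.453
222 [(200, np.int64(669), np.int64(-88), np.int64(40)), (204, np.int64(670), np.int64(-88), np.int64(40)), (208, np.int64(672), np.int64(-88), np.int64(41)), (212, np.int64(674), np.int64(-88), np.int64(40)), (216, np.int64(676), np.int64(-88), np.int64(40)), (220, np.int64(678), np.int64(-88), np.int64(40)), (224, np.int64(681), np.int64(-89), np.int64(39)), (228, np.int64(682), np.int64(-89), np.int64(39)), (232, np.int64(684), np.int64(-89), np.int64(40)), (236, np.int64(686), np.int64(-89), np.int64(41)), (240, np.int64(689), np.int64(-89), np.int64(40)), (244, np.int64(691), np.int64(-89), np.int64(39)), (248, np.int64(694), np.int64(-89), np.int64(38))]
228 [(200, np.int64(668), np.int64(-85), np.int64(40)), (204, np.int64(670), np.int64(-85), np.int64(41)), (208, np.int64(672), np.int64(-85), np.int64(40)), (212, np.int64(674), np.int64(-85), np.int64(41)), (216, np.int64(676), np.int64(-86), np.int64(41)), (220, np.int64(679), np.int64(-86), np.int64(39)), (224, np.int64(680), np.int64(-86), np.int64(40)), (228,
[... 286 characters left out ...]
np.int64(40))]
296 [(200, np.int64(668), np.int64(-55), np.int64(40)), (204, np.int64(670), np.int64(-55), np.int64(41)), (208, np.int64(672), np.int64(-55), np.int64(40)), (212, np.int64(674), np.int64(-55), np.int64(40)), (216, np.int64(676), np.int64(-55), np.int64(41)), (220, np.int64(678), np.int64(-55), np.int64(40)), (224, np.int64(680), np.int64(-55), np.int64(41)), (228, np.int64(682), np.int64(-54), np.int64(41)), (232, np.int64(684), np.int64(-54), np.int64(40)), (236, np.int64(687), np.int64(-54), np.int64(39)), (240, np.int64(688), np.int64(-54), np.int64(40)), (244, np.int64(690), np.int64(-54), np.int64(41)), (248, np.int64(693), np.int64(-54), np.int64(40))]
63.34647059440613
```

Gripped: opening 0.453 and 63 N, which fits 40 mm. Next: a small lift, move out from under the rod, then the full lift.

Call:
{"method": "carry_out", "body": {"deltas": [0,0,-0.007,0,0,0,0,0,-0.007,0,0,0,-0.02,0,-0.007,0,0,0,-0.04,0,-0.007,0,0,0,-0.055,0,-0.007,0,0,0]}}

```text
time: 6.72
eef_pos: [0.7578, -0.0682, -0.0177]
tcp_rot: [-0.0, 1.0, 0.001, -0.002]
contact_force: [-0.6, -0.0, -4.3]
opening: 0.453
finger_force: 62.2
```

Call:
{"method": "carry_out", "body": {"deltas": [0,0,0,0,0,0,0,0,-0.03,0,0,0,0,0,-0.08,0,0,0,0,0,-0.14,0,0,0,0,0,-0.18,0,0,0]}}

```text
time: 7.35
eef_pos: [0.7586, -0.0687, 0.1673]
tcp_rot: [-0.0, 1.0, -0.0, 0.001]
contact_force: [0.1, -0.0, -3.5]
opening: 0.457
finger_force: 62.4
```

Run:
```python
from h import *
P=look("w4");s=ctrl.get_state();M=R.from_quat(s["tcp_rot"])
q=M.inv().apply(P.reshape(-1,3)-s["eef_pos"])  # tool frame
np.save("q.npy",q)
m=(abs(q[:,1])<.03)&(q[:,2]<.04)&(q[:,2]>-.05)&(q[:,0]>-.1)&(q[:,0]<.2)
band(q*[1,1,-1],-.05,.15,-.03,.03,-.01,.06)
print(np.histogram(q[m][:,2],12))
r=P.reshape(-1,3)
print("tray");band(P,.3,.56,-.28,.06,.012,.03);band(P,.40,.46,-.155,-.085,.012,.03)
# plate level
band(P,.40,.46,-.21,-.19,-.01,.011)
print("rod now");band(P,.58,.66,-.14,.0,.01,.1)
```

```text
t 7.35 tcp [ 0.7586 -0.0687  0.1673] F [ 0.1 -0.  -3.5] op 0.457
25100 c [28.9 -0.3] size [ 59.9 137.2] ang 89.2 z [0.053  0.0546 0.0558]
(array([33, 44, 36, 35, 27, 31, 27, 25, 26, 17, 13, 10]), array([-0.04996425, -0.04883359, -0.04770293, -0.04657227, -0.04544162,
       -0.04431096, -0.0431803 , -0.04204964, -0.04091899, -0.03978833,
       -0.03865767, -0.03752702, -0.03639636]))
tray
few 0
few 0
few 0
rod now
1134 c [624.2 -70. ] size [140.6   6.4] ang 84.9 z [0.0459 0.0661 0.0828]
```

View pics/w4.png

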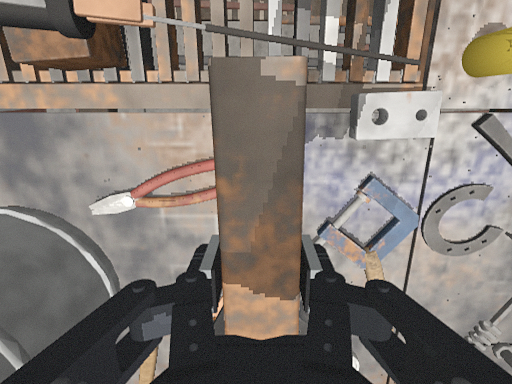

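The tube is held level with its middle 27 mm toward the base, and the rod is undisturbed. I move over toward the tray and measure the nests from there.

Call:
{"method": "carry_out", "body": {"deltas": [0.05,-0.027,0,0,0,0.02,0.1,-0.054,0,0,0,0.04,0.15,-0.081,0,0,0,0.06,0.2,-0.108,0,0,0,0.08,0.24,-0.13,0,0,0,0.105]}}

```text
time: 8.02
eef_pos: [0.5153, -0.1987, 0.162]
tcp_rot: [0.053, 0.999, 0.001, -0.001]
contact_force: [0.2, -0.8, -3.9]
opening: 0.455
finger_force: 62.3
```

Call:
{"method": "carry_out", "body": {"deltas": [0,0,0,0,0,0,0,0,0,0,0,0]}}

```text
time: 8.28
eef_pos: [0.518, -0.1984, 0.1632]
tcp_rot: [0.053, 0.999, 0.001, -0.0]
contact_force: [-0.4, 0.2, -5.2]
opening: 0.455
finger_force: 62.2
```

```bash
cat >> h.py <<'E'
def tray(P):
    """tray rim fit -> centre, yaw, from points 16..24 mm high and plate level"""
    q=P.reshape(-1,3)
    m=(q[:,0]>.3)&(q[:,0]<.56)&(q[:,1]>-.30)&(q[:,1]<.06)&(q[:,2]>.0125)&(q[:,2]<.03);return q[m]
E
python3 - <<'E'
from h import *
P=look("w5");s=ctrl.get_state();M=R.from_quat(s["tcp_rot"])
q=M.inv().apply(P.reshape(-1,3)-s["eef_pos"])*[1,1,-1]
band(q,-.05,.15,-.03,.03,.03,.07)
T=tray(P);print(len(T))
# draw map of heights, world grid 1mm
img=np.zeros((260,360,3),np.uint8)
p=P.reshape(-1,3);ok=(p[:,0]>.3)&(p[:,0]<.56)&(p[:,1]>-.30)&(p[:,1]<.06)
for x,y,z in p[ok]:
    img[int((.56-x)*1000)%260,int((.06-y)*1000)%360]=[0,0,255] if z>.03 else (255,255,255) if z>.0165 else (0,255,255) if z>.011 else (90,90,90) if z>.001 else (40,0,0)
cv2.imwrite("pics/map5.png",cv2.resize(img,(720,520),interpolation=0))
E
```

```text
t 8.28 tcp [ 0.518  -0.1984  0.1632] F [-0.4  0.2 -5.2] op 0.455
25372 c [27.7 -1.9] size [ 59.7 138. ] ang 84.7 z [0.0597 0.0611 0.0623]
6526
```

View pics/map5.png

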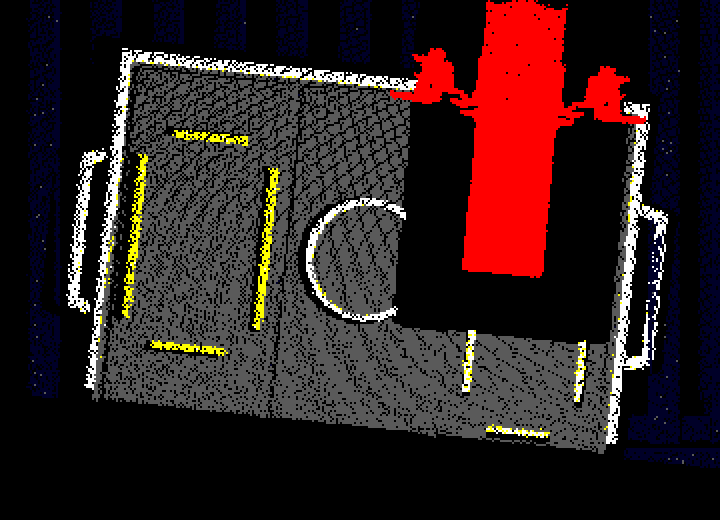

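The map shows the block nest's bars in yellow on the left, the ring at (360,260), and the near ends of the tube nest's bars at (470,360), (580,370) and (518,432). I fit them numerically.

Run:
```python
from h import *
P=np.load("w.npy");p=P.reshape(-1,3)
def m2w(u,v): return .56-v/2000,.06-u/2000
def line(n,u0,u1,v0,v1,z0,z1,along):
    x1,y1=m2w(u0,v0);x0,y0=m2w(u1,v1)
    q=p[(p[:,0]>x0)&(p[:,0]<x1)&(p[:,1]>y0)&(p[:,1]<y1)&(p[:,2]>z0)&(p[:,2]<z1)]
    vx,vy,cx,cy=cv2.fitLine((q[:,:2]*1000).astype(np.float32),cv2.DIST_L1,0,.01,.01).ravel()
    a=np.degrees(np.arctan2(vy,vx)); print(n,len(q),"c",round(cx,1),round(cy,1),"ang",round((a+90)%180-90,2),"z",np.percentile(q[:,2],[10,50,90]).round(4))
line("blkL",115,155,150,325,.010,.0165,0)
line("blkR",250,285,165,330,.010,.0165,0)
line("blkTop",165,255,125,148,.009,.0165,0)
line("blkBot",145,235,335,358,.009,.0165,0)
line("rimTop",125,380,45,90,.016,.03,0)
line("rimL",85,130,50,390,.016,.03,0)
line("rimR",600,650,130,445,.016,.03,0)
line("tubL",455,480,330,395,.011,.02,0)
line("tubR",570,590,340,405,.011,.02,0)
line("tubBot",480,555,422,440,.009,.02,0)
q=p[(p[:,0]>.40)&(p[:,0]<.47)&(p[:,1]>-.15)&(p[:,1]<-.085)&(p[:,2]>.0165)&(p[:,2]<.026)];print(q[:,2].mean())
A=np.c_[2*q[:,:2],np.ones(len(q))];c=np.linalg.lstsq(A,(q[:,:2]**2).sum(1),rcond=None)[0];print("ring",c[:2],np.sqrt(c[2]+c[:2]@c[:2]))
for n,x0,x1,y0,y1 in(("plate blk",.41,.46,-.055,-.02),("plate ring",.42,.44,-.13,-.115),("plate tube",.36,.385,-.21,-.19)):
    q=p[(p[:,0]>x0)&(p[:,0]<x1)&(p[:,1]>y0)&(p[:,1]<y1)];print(n,len(q),np.median(q[:,2]).round(4))
# tube held edges
t=p[(p[:,2]>.215)&(p[:,2]<.235)&(p[:,0]>.43)&(p[:,0]<.51)&(abs(p[:,1]+.2)<.04)]
xs=np.arange(.432,.508,.004);L=[];H=[]
for x in xs:
    y=t[abs(t[:,0]-x)<.002][:,1];L.append(y.min());H.append(y.max())
print("tube edges slope deg",np.degrees(np.arctan(np.polyfit(xs,L,1)[0])),np.degrees(np.arctan(np.polyfit(xs,H,1)[0])),"mid at x=.43,.51",np.polyval(np.polyfit(xs,(np.array(L)+H)/2,1),[.43,.47,.51]),"w",np.mean(np.array(H)-L),"xmin",p[(p[:,2]>.215)&(p[:,2]<.235)&(abs(p[:,1]+.2)<.012)][:,0].min())
```

```text
blkL 526 c 468.7 -10.0 ang -4.71 z [0.0111 0.0141 0.0156]
blkR 396 c 460.5 -76.2 ang -5.87 z [0.0114 0.0144 0.0157]
blkTop 131 c 489.4 -60.9 ang 84.35 z [0.0134 0.0147 0.0156]
blkBot 204 c 385.6 -45.6 ang 84.37 z [0.0106 0.0145 0.0157]
rimTop 632 c 525.4 -64.2 ang 84.74 z [0.019  0.0217 0.023 ]
rimL 1432 c 461.4 3.6 ang -5.71 z [0.0173 0.0208 0.0228]
rimR 1133 c 421.6 -253.6 ang -5.66 z [0.0181 0.0216 0.0231]
tubL 137 c 366.5 -172.9 ang -5.41 z [0.0158 0.017  0.018 ]
tubR 145 c 376.2 -229.9 ang -7.73 z [0.0153 0.0168 0.0179]
tubBot 201 c 345.8 -195.0 ang 83.95 z [0.0113 0.0164 0.0181]
0.020557673608911687
ring [ 0.43029385 -0.12359904] 0.02882400509321625
plate blk 1507 0.007
plate ring 257 0.0071
plate tube 502 0.0072
tube edges slope deg -9.069764985200502 -4.039564259541627 mid at x=.43,.51 [-0.19124248 -0.19584755 -0.20045262] w 0.04106247134466986 xmin 0.42167534164177545
```

Call:
{"method": "carry_out", "body": {"deltas": [0.034,-0.008,0,0,0,0,0.068,-0.017,0,0,0,0,0.068,-0.017,0.05,0,0,0,0.068,-0.017,0.1,0,0,0,0.068,-0.017,0.145,0,0,0]}}

```text
time: 8.95
eef_pos: [0.4499, -0.208, 0.0178]
tcp_rot: [0.052, 0.999, 0.0, 0.0]
contact_force: [0.5, 0.3, -4.1]
opening: 0.457
finger_force: 62.2
```

Call:
{"method": "carry_out", "body": {"deltas": [0,0,0,0,0,0,0,0,0,0,0,0,0,0,0,0,0,0]}}

```text
time: 9.32
eef_pos: [0.4516, -0.21, 0.0222]
tcp_rot: [0.052, 0.999, -0.002, 0.002]
contact_force: [0.0, 0.9, -3.9]
opening: 0.456
finger_force: 62.7
```

Run:
```python
from h import *
P=look("w6");p=P.reshape(-1,3)
ex=np.array([.995,-.0993]);ey=np.array([.0993,.995]);q=np.c_[p[:,:2]@ex,p[:,:2]@ey,p[:,2]]*1000-[440.7,-164,0]
t=q[(q[:,2]>50)&(q[:,2]<80)&(abs(q[:,1])<28)&(q[:,0]<20)]
print("tube top z",np.median(t[:,2]),"xmin",np.percentile(t[:,0],1))
for x in range(-65,-5,10):
    y=t[abs(t[:,0]-x)<3][:,1]; print(x,len(y),np.percentile(y,[1,99]).round(1) if len(y) else'')
b=q[(q[:,2]>12)&(q[:,2]<20)&(abs(q[:,1])<36)&(abs(q[:,0])<85)];print(len(b))
for lo,hi in((-36,-22),(22,36)):
    y=b[(b[:,1]>lo)&(b[:,1]<hi)&(abs(b[:,0])<60)];print("bar",len(y),np.median(y,0).round(1) if len(y) else '')
y=b[(b[:,0]<-70)];print("end",len(y),np.median(y,0).round(1))
```

```text
t 9.32 tcp [ 0.4516 -0.21    0.0222] F [ 0.   0.9 -3.9] op 0.456
tube top z 74.94746316982037 xmin -60.53239253949861
-65 0 
-55 5 [-22.2  16. ]
-45 2 [-21.6  17.2]
-35 3 [18.  18.2]
-25 2 [18.1 18.1]
-15 0 
960
bar 0 
bar 535 [-22.1  28.7  17.1]
end 416 [-78.1   0.1  16.9]
```

View pics/w6.png

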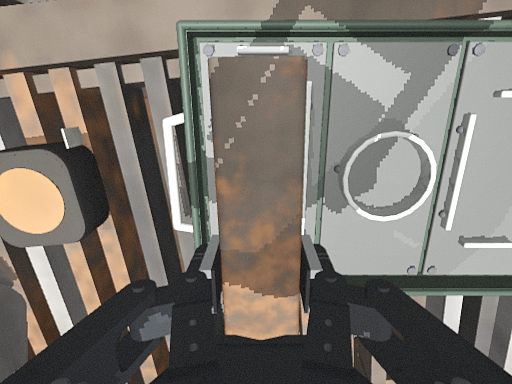

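The tube hangs over its nest and looks parallel to it: near end bar at (262,49), inner bar at (308,140). My height window missed the tube's top, so I redo that check.

Run:
```python
from h import *
p=np.load("w.npy").reshape(-1,3)
ex=np.array([.995,-.0993]);ey=np.array([.0993,.995]);q=np.c_[p[:,:2]@ex,p[:,:2]@ey,p[:,2]]*1000-[440.7,-164,0]
t=q[(q[:,2]>78)&(q[:,2]<90)&(abs(q[:,1])<30)&(q[:,0]<20)]
print("tube top z",np.median(t[:,2]),"xmin",np.percentile(t[:,0],1))
for x in range(-65,6,10):
    y=t[abs(t[:,0]-x)<3][:,1]; print(x,len(y),np.percentile(y,[1,99]).round(1))
```

```text
tube top z 83.39616164198429 xmin -65.12889924697029
-65 1056 [-21.2  17. ]
-55 1597 [-21.4  17.1]
-45 1465 [-21.2  17.1]
-35 1338 [-21.2  17.2]
-25 1245 [-21.1  17.4]
-15 1158 [-21.   17.5]
-5 1068 [-20.9  17.6]
5 998 [-20.7  17.7]
```

Call:
{"method": "carry_out", "body": {"deltas": [0.005,0.002,0,0,0,0,0.005,0.002,0.015,0,0,0,0.005,0.002,0.03,0,0,0,0.005,0.002,0.036,0,0,0,0.005,0.002,0.036,0,0,0]}}

```text
time: 10.0
eef_pos: [0.4436, -0.2055, -0.0146]
tcp_rot: [0.052, 0.999, 0.002, -0.003]
contact_force: [-10.7, 4.4, 20.6]
opening: 0.461
finger_force: 66.0
```

Call:
{"method": "carry_out", "body": {"deltas": [0,0,0,0,0,0,0,0,0,0,0,0]}}

```text
time: 10.25
eef_pos: [0.4436, -0.2055, -0.0146]
tcp_rot: [0.052, 0.999, 0.002, -0.003]
contact_force: [-9.7, 5.6, 20.3]
opening: 0.453
finger_force: 65.9
```

```bash
cat > chk.py <<'E'
from h import *
P=look("w7");p=P.reshape(-1,3)
ex=np.array([.995,-.0993]);ey=np.array([.0993,.995]);q=np.c_[p[:,:2]@ex,p[:,:2]@ey,p[:,2]]*1000-[440.7,-164,0]
t=q[(q[:,2]>40)&(q[:,2]<60)&(abs(q[:,1])<25)&(q[:,0]<20)]
print("tube top z",np.median(t[:,2]),"xmin",np.percentile(t[:,0],1))
for x in (-60,-40,-10):
    y=t[abs(t[:,0]-x)<3][:,1]; print(x,len(y),np.percentile(y,[1,99]).round(1),np.median(t[abs(t[:,0]-x)<3][:,2]).round(1))
E
python3 chk.py
```

```text
t 10.25 tcp [ 0.4436 -0.2055 -0.0146] F [-9.7  5.6 20.3] op 0.453
tube top z 47.14647502144445 xmin -72.96824273031588
-60 1542 [-17.9  20.6] 47.1
-40 1319 [-17.7  20.7] 47.2
-10 1060 [-17.4  20.9] 47.1
```

Seated: the top is at 47 mm, which puts the underside on the plate at 7 mm. Release and lift, then go to the block.

Call:
{"method": "carry_out", "body": {"deltas": [0,0,-0.001,0,0,0,0,0,-0.001,0,0,0,0,0,-0.001,0,0,0], "grip": 62}}

```text
time: 10.68
eef_pos: [0.4445, -0.2062, -0.0159]
tcp_rot: [0.052, 0.999, 0.0, -0.0]
contact_force: [-0.6, -1.3, -0.4]
opening: 0.623
finger_force: 0.0
```

Call:
{"method": "carry_out", "body": {"deltas": [0,0,-0.03,0,0,0,0,0,-0.08,0,0,0,0,0,-0.14,0,0,0,0,0,-0.2,0,0,0,0,0,-0.2,0,0,0]}}

```text
time: 11.3
eef_pos: [0.4478, -0.2085, 0.1909]
tcp_rot: [0.052, 0.999, -0.004, 0.005]
contact_force: [0.5, 0.6, -0.4]
opening: 0.624
finger_force: 0.0
```

```bash
sed -i 's/w7/w8/' chk.py; python3 chk.py; python3 -c "
from h import *
go(.66,.06,.2,45)"
```

```text
t 11.3 tcp [ 0.4478 -0.2085  0.1909] F [ 0.5  0.6 -0.4] op 0.624
tube top z 47.00583295850386 xmin -73.00225456098312
-60 196 [-17.9  20.1] 46.9
-40 214 [-18.3  20.5] 47.0
-10 183 [-17.8  21. ] 47.0
delta [-0.1849  0.2881 -0.0126] [-0.0012  0.0061  0.6807] rows 5.5
```

Call:
{"method": "carry_out", "body": {"deltas": [-0.03,0.045,0,0,0,0.18,-0.06,0.09,0,0,0,0.36,-0.09,0.135,0,0,0,0.54,-0.12,0.18,0,0,0,0.72,-0.15,0.225,0,0,0,0.9], "grip": 75}}

```text
time: 11.98
eef_pos: [0.617, 0.0036, 0.1814]
tcp_rot: [0.48, 0.877, -0.001, -0.002]
contact_force: [0.0, -1.5, 0.5]
opening: 0.754
finger_force: 0.0
```

```bash
python3 -c "
from h import *
go(.693,.083,.19,1)"
```

```text
delta [ 0.0258  0.1068 -0.0089] [-0.0041 -0.0017  0.5528] rows 3.0
```

Call:
{"method": "carry_out", "body": {"deltas": [0.009,0.035,0,0,0,0.18,0.017,0.07,0,0,0,0.36,0.026,0.107,0,0,0,0.54,0.026,0.107,0,0,0,0.55,0.026,0.107,0,0,0,0.55]}}

```text
time: 12.6
eef_pos: [0.6915, 0.0816, 0.182]
tcp_rot: [0.697, 0.717, -0.002, -0.001]
contact_force: [0.6, 0.1, -0.2]
opening: 0.749
finger_force: 0.0
```

Call:
{"method": "carry_out", "body": {"deltas": [0,0,0,0,0,0,0,0,0,0,0,0]}}

```text
time: 12.85
eef_pos: [0.6924, 0.0812, 0.1845]
tcp_rot: [0.698, 0.716, -0.0, 0.0]
contact_force: [-0.6, 0.5, 0.1]
opening: 0.751
finger_force: 0.0
```

Run:
```python
from h import *
P=look("w9");band(P,.62,.78,0,.16,.022,.034);band(P,.60,.655,.0,.1,.008,.06)
go(.693,.083,-.02,1)
```

```text
t 12.85 tcp [0.6924 0.0812 0.1845] F [-0.6  0.5  0.1] op 0.751
2921 c [679.6  91.3] size [132.2  89.9] ang 86.2 z [0.0265 0.0281 0.0295]
413 c [635.4  50.1] size [99.4  6.4] ang 84.9 z [0.0143 0.028  0.0422]
delta [0.0017 0.0005 0.2047] [0.0002 0.0001 0.0083] rows 3.3
```

View pics/w9.png

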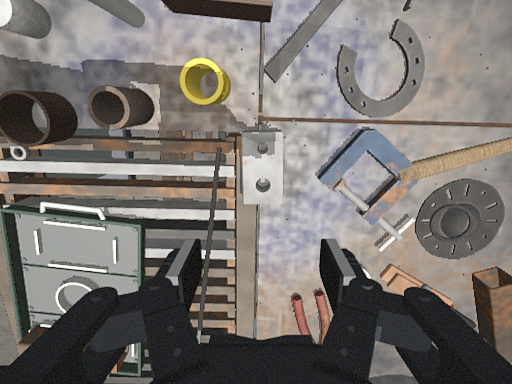

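Run:
```python
from h import *
P=np.load("w.npy");band(P,.655,.735,.03,.14,.022,.034)
for u,v in((318,178),(322,185),(330,160),(340,190),(300,166),(222,150),(215,200)): print(u,v,P[v,u].round(3))
```

```text
2753 c [695.2  80.3] size [50.  90.3] ang 2.1 z [0.0267 0.0281 0.0293]
318 178 [0.767 0.067 0.013]
322 185 [ 0.776  0.054 -0.   ]
330 160 [0.783 0.088 0.   ]
340 190 [0.797 0.051 0.013]
300 166 [ 0.745  0.078 -0.002]
222 150 [ 0.642  0.097 -0.001]
215 200 [0.637 0.039 0.03 ]
```

Run:
```python
from h import *
P=np.load("w.npy");s=ctrl.get_state();M=R.from_quat(s["tcp_rot"])
q=M.inv().apply(P.reshape(-1,3)-s["eef_pos"])*1000
m=(abs(q[:,0])<25)&(abs(q[:,1])<60)&(q[:,2]>-90)&(q[:,2]<20);f=q[m]
print(len(f),"tip z (pct .5,2,5 from front)",np.percentile(f[:,2],[99.9,99,95,80]).round(1))
g=f[f[:,2]>np.percentile(f[:,2],97)];print(g[::8].round(1))
```

```text
4318 tip z (pct .5,2,5 from front) [-44.9 -46.7 -50.7 -59.1]
[[  8.7 -37.4 -47.5]
 [  9.3  33.5 -48.6]
 [  8.4 -32.1 -48. ]
 [  7.6 -32.  -48.7]
 [  5.2 -32.1 -46.4]
 [  5.1  32.2 -48.3]
 [  1.6  32.  -45.2]
 [  0.7  32.  -45.7]
 [ -0.2  31.9 -46.3]
 [ -2.   32.3 -45.2]
 [ -1.1  32.  -48.8]
 [ -4.3  32.2 -46.4]
 [ -7.4  32.2 -44.4]
 [ -8.4  32.2 -44.9]
 [ -9.2  32.1 -45.6]
 [ -8.9  32.1 -48. ]
 [-12.2 -32.2 -48.7]]
```

Tips are about 45 mm behind the reported TCP at this opening. I descend to TCP z≈-0.03, which puts the tips about 12–15 mm up, and grip.

Call:
{"method": "carry_out", "body": {"deltas": [-0.001,0.0025,0.05,0,0,0,-0.001,0.0025,0.11,0,0,0,-0.001,0.0025,0.165,0,0,0,-0.001,0.0025,0.2,0,0,0,-0.001,0.0025,0.2145,0,0,0]}}

```text
time: 13.52
eef_pos: [0.6933, 0.0807, -0.0329]
tcp_rot: [0.698, 0.716, -0.002, -0.002]
contact_force: [-0.3, 0.4, 0.5]
opening: 0.748
finger_force: 0.0
```

Call:
{"method": "carry_out", "body": {"deltas": [0,0,0,0,0,0,0,0,0,0,0,0,0,0,0,0,0,0,0,0,0,0,0,0], "grip": 30, "grip_force": 90}}

```text
time: 14.02
eef_pos: [0.6949, 0.0811, -0.0302]
tcp_rot: [0.698, 0.716, -0.0, -0.0]
contact_force: [-0.9, 0.6, -8.8]
opening: 0.562
finger_force: 95.6
```

Call:
{"method": "carry_out", "body": {"deltas": [0,0,-0.01,0,0,0,0,0,-0.05,0,0,0,0,0,-0.11,0,0,0,0,0,-0.17,0,0,0,0,0,-0.21,0,0,0]}}

```text
time: 14.65
eef_pos: [0.6967, 0.0811, 0.1855]
tcp_rot: [0.698, 0.716, 0.002, 0.002]
contact_force: [1.3, 0.8, -7.1]
opening: 0.561
finger_force: 96.3
```

Run:
```python
from h import *
s=ctrl.get_state();print(s["finger_force"])
go(.55,.03,.19,45)
```

```text
96.31460309028625
delta [-0.0472 -0.148  -0.0054] [ 0.0061  0.0028 -0.7589] rows 4.1
```

Call:
{"method": "carry_out", "body": {"deltas": [-0.009,-0.03,0,0,0,-0.18,-0.019,-0.06,0,0,0,-0.36,-0.028,-0.09,0,0,0,-0.54,-0.038,-0.12,0,0,0,-0.72,-0.047,-0.148,0,0,0,-0.9]}}

```text
time: 15.28
eef_pos: [0.5473, 0.03, 0.1808]
tcp_rot: [0.314, 0.949, 0.0, 0.0]
contact_force: [0.0, -0.1, -8.5]
opening: 0.559
finger_force: 96.0
```

```bash
python3 -c "
from h import *
go(.45,-.0415,.15,84.3)"
```

```text
delta [ 0.0356 -0.1154  0.0307] [ 1.000e-04  1.000e-03 -5.389e-01] rows 2.9
```

Call:
{"method": "carry_out", "body": {"deltas": [0.012,-0.038,0,0,0,-0.18,0.024,-0.077,0.01,0,0,-0.36,0.036,-0.115,0.03,0,0,-0.535,0.036,-0.115,0.03,0,0,-0.535,0.036,-0.115,0.03,0,0,-0.535]}}

```text
time: 15.9
eef_pos: [0.4513, -0.0403, 0.1512]
tcp_rot: [0.055, 0.998, -0.0, 0.002]
contact_force: [0.3, 0.6, -7.8]
opening: 0.561
finger_force: 96.4
```

Call:
{"method": "carry_out", "body": {"deltas": [0,0,0,0,0,0,0,0,0,0,0,0]}}

```text
time: 16.15
eef_pos: [0.4517, -0.0399, 0.1508]
tcp_rot: [0.054, 0.999, -0.0, 0.001]
contact_force: [-0.7, 0.7, -8.3]
opening: 0.561
finger_force: 96.4
```

```bash
cat > chk2.py <<'E'
from h import *
import sys
P=look(sys.argv[1]);p=P.reshape(-1,3);s=ctrl.get_state()
ex=np.array([.995,-.0993]);ey=np.array([.0993,.995]);q=np.c_[p[:,:2]@ex,p[:,:2]@ey,p[:,2]]*1000-[440.6,3.4,0]
zt=float(sys.argv[2]) if len(sys.argv)>2 else (s["eef_pos"][2]*1000+58)
t=q[(abs(q[:,2]-zt)<6)&(abs(q[:,1])<32)&(q[:,0]<20)]
print("top z",np.median(t[:,2]),"xmin",np.percentile(t[:,0],1))
for x in range(-50,10,10):
    w=t[abs(t[:,0]-x)<3];y=w[:,1]
    if len(y)>9: print(x,len(y),np.percentile(y,[1,99]).round(1))
b=q[(q[:,2]>12)&(q[:,2]<18)]
for lo,hi in((-36,-28),(28,37)):
    y=b[(b[:,1]>lo)&(b[:,1]<hi)&(abs(b[:,0])<45)];print("bar",len(y),np.median(y,0).round(1) if len(y) else '')
y=b[(abs(b[:,0]+53)<4)&(abs(b[:,1])<25)];print("end",len(y),np.median(y,0).round(1) if len(y) else '')
E
python3 chk2.py w10; python3 -c "
from h import *
P=np.load('w.npy');s=ctrl.get_state();q=(R.from_quat(s['tcp_rot']).inv().apply(P.reshape(-1,3)-s['eef_pos']))*1000
m=(abs(q[:,1])<15)&(abs(q[:,0]-35)<8);print(np.histogram(q[m][:,2],np.arange(-70,10,5)))"
```

```text
t 16.15 tcp [ 0.4517 -0.0399  0.1508] F [-0.7  0.7 -8.3] op 0.561
top z 209.53866428151474 xmin -33.01853531210577
-30 1631 [-23.8  24.3]
-20 1236 [-24.   24.5]
-10 1129 [-24.   24.5]
0 1416 [-29.5  30.3]
bar 149 [-18.4 -32.1  14.9]
bar 147 [-20.2  33.4  14.9]
end 136 [-53.2   0.9  15. ]
(array([   0,  116, 1847,    0,    0,    0,    0,    0,    0,    0,    0,
          0,    0,    0,    0]), array([-70, -65, -60, -55, -50, -45, -40, -35, -30, -25, -20, -15, -10,
        -5,   0,   5]))
```

View pics/w10.png

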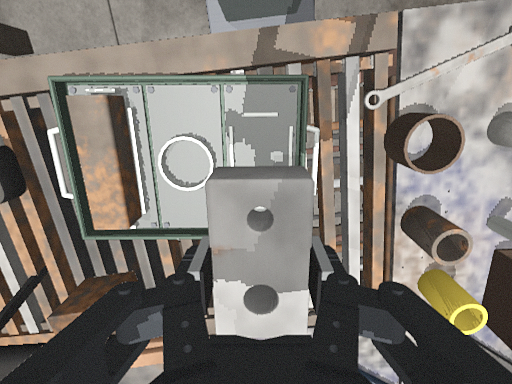

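The block hangs over its nest: near end at (262,170), short frame behind it at (262,135). It is parallel to the frame and 11.5 mm too far out.

Call:
{"method": "carry_out", "body": {"deltas": [0.0115,0,0.02,0,0,0,0.0115,0,0.07,0,0,0,0.0115,0,0.12,0,0,0,0.0115,0,0.145,0,0,0,0.0115,0,0.145,0,0,0]}}

```text
time: 16.82
eef_pos: [0.4374, -0.038, 0.0029]
tcp_rot: [0.054, 0.999, 0.001, -0.003]
contact_force: [0.4, 0.3, -7.4]
opening: 0.564
finger_force: 96.3
```

Call:
{"method": "carry_out", "body": {"deltas": [0,0,0,0,0,0,0,0,0,0,0,0]}}

```text
time: 17.08
eef_pos: [0.4414, -0.0394, 0.007]
tcp_rot: [0.055, 0.999, -0.001, 0.002]
contact_force: [-0.5, 0.3, -9.2]
opening: 0.563
finger_force: 96.4
```

```bash
python3 chk2.py w11
```

```text
t 17.07 tcp [ 0.4414 -0.0394  0.007 ] F [-0.5  0.3 -9.2] op 0.563
top z 65.68659237545879 xmin -43.43722117434464
-40 1431 [-24.3  24. ]
-30 1198 [-24.4  24.1]
-20 1167 [-24.5  24.1]
-10 1421 [-30.  30.]
0 1086 [-24.2  23.9]
bar 96 [-36.7 -32.2  15. ]
bar 225 [-30.7  34.6  14.8]
end 430 [-52.9   1.2  15. ]
```

Call:
{"method": "carry_out", "body": {"deltas": [0.001,0.001,0.012,0,0,0,0.001,0.001,0.024,0,0,0,0.001,0.001,0.031,0,0,0,0.001,0.001,0.031,0,0,0]}}

```text
time: 17.62
eef_pos: [0.4373, -0.0374, -0.0237]
tcp_rot: [0.054, 0.999, 0.001, -0.004]
contact_force: [-15.2, 3.7, 22.4]
opening: 0.565
finger_force: 100.5
```

```bash
python3 chk2.py w12
```

```text
t 17.62 tcp [ 0.4373 -0.0374 -0.0237] F [-15.2   3.7  22.4] op 0.565
top z 35.214293868353685 xmin -47.06594423388894
-50 180 [-20.9  23.1]
-40 1364 [-22.7  25.6]
-30 1029 [-22.9  25.7]
-20 1259 [-22.7  25.7]
-10 1427 [-31.4  31.5]
0 1062 [-22.7  25.3]
bar 500 [-24.3 -31.9  15. ]
bar 487 [-24.5  33.3  15. ]
end 619 [-53.1   1.1  14.9]
```

Seated: top at 35 mm, inside the frame. Release, then go to the sleeve.

Call:
{"method": "carry_out", "body": {"deltas": [0,0,-0.001,0,0,0,0,0,-0.001,0,0,0,0,0,-0.001,0,0,0], "grip": 70, "grip_force": 40}}

```text
time: 18.05
eef_pos: [0.4392, -0.038, -0.0248]
tcp_rot: [0.055, 0.998, -0.0, 0.001]
contact_force: [0.1, -0.6, -0.4]
opening: 0.699
finger_force: 0.0
```

Call:
{"method": "carry_out", "body": {"deltas": [0,0,-0.03,0,0,0,0,0,-0.08,0,0,0,0,0,-0.14,0,0,0,0,0,-0.2,0,0,0,0,0,-0.24,0,0,0]}}

```text
time: 18.68
eef_pos: [0.4395, -0.0381, 0.2184]
tcp_rot: [0.055, 0.998, -0.001, 0.002]
contact_force: [0.2, -0.2, 0.3]
opening: 0.704
finger_force: 0.0
```

```bash
python3 chk2.py w13 35; python3 -c "
from h import *
go(.537,.15,.22,84.3)"
```

```text
t 18.68 tcp [ 0.4395 -0.0381  0.2184] F [ 0.2 -0.2  0.3] op 0.704
top z 34.982443025799505 xmin -46.66744914424266
-40 183 [-23.6  25.8]
-30 144 [-22.6  25.9]
-20 179 [-22.9  26. ]
-10 193 [-23.2  26.2]
0 162 [-23.5  24.9]
bar 174 [ -2.3 -32.2  15. ]
bar 176 [-1.4 33.4 14.8]
end 98 [-52.9   2.5  14.6]
delta [-0.0737  0.1981  0.0043] [-0.0028  0.0131 -0.0099] rows 3.4
```

Call:
{"method": "carry_out", "body": {"deltas": [-0.019,0.05,0,0,0,0,-0.037,0.1,0,0,0,0,-0.056,0.15,0,0,0,0,-0.074,0.198,0,0,0,0,-0.074,0.198,0,0,0,0], "grip": 95}}

```text
time: 19.35
eef_pos: [0.5342, 0.1535, 0.2139]
tcp_rot: [0.053, 0.999, 0.0, -0.001]
contact_force: [-0.8, -0.2, 0.2]
opening: 0.949
finger_force: 0.0
```

Call:
{"method": "carry_out", "body": {"deltas": [0,0,0,0,0,0,0,0,0,0,0,0]}}

```text
time: 19.6
eef_pos: [0.5333, 0.1501, 0.2148]
tcp_rot: [0.055, 0.998, -0.0, -0.0]
contact_force: [0.3, -0.1, -0.3]
opening: 0.951
finger_force: 0.0
```

```bash
cat >> h.py <<'E'
def circ(q):
    A=np.c_[2*q[:,:2],np.ones(len(q))];c=np.linalg.lstsq(A,(q[:,:2]**2).sum(1),rcond=None)[0];return c[:2].round(4),np.sqrt(c[2]+c[:2]@c[:2]).round(4)
E
python3 - <<'E'
from h import *
P=look("w14");q=band(P,.49,.58,.11,.19,.064,.076);print(circ(q))
p=cv2.imread("pics/w14.png");
# colour of the ring points
m=(abs(P[...,2]-.07)<.005)&(np.hypot(P[...,0]-.537,P[...,1]-.15)<.03);print("bgr",p[m].mean(0),np.argwhere(m).mean(0))
cv2.imwrite("pics/w14c.png",cv2.resize(p,(768,576)))
for f in ctrl.find_in("wrist","sleeve")[:3]: print(f)
go(.537,.15,.01,84.3)
E
```

```text
t 19.6 tcp [0.5333 0.1501 0.2148] F [ 0.3 -0.1 -0.3] op 0.951
498 c [537.3 148.5] size [42.3 42.1] ang 58.4 z [0.0665 0.0699 0.0713]
(array([0.537 , 0.1487]), np.float64(0.0188))
bgr [122.44672131 136.64344262 152.15163934] [174.29508197 260.89754098]
{'uv': [290.2, 234.2], 'score': 0.98}
{'uv': [261.3, 177.6], 'score': 0.64}
delta [-0.0034  0.0004  0.2051] [-0.0001  0.0004 -0.0116] rows 3.3
```

View pics/w14c.png

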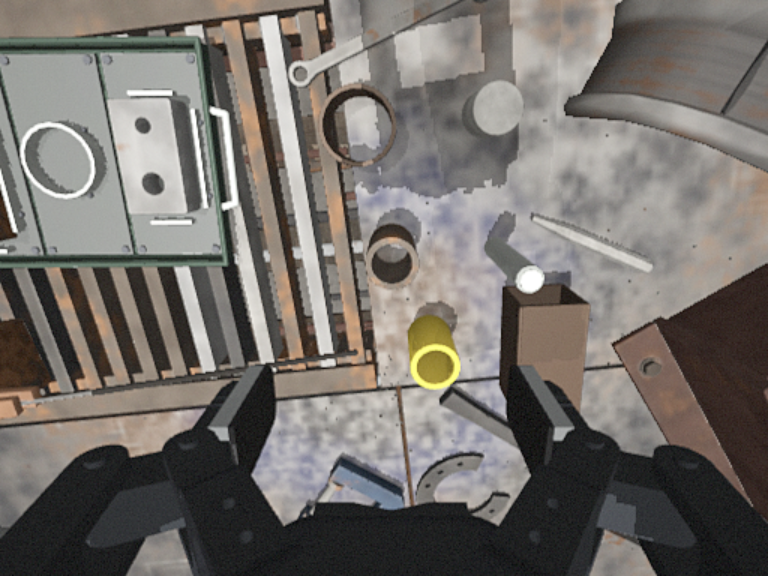

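The crop confirms the sleeve: the brown narrow pipe at (391,255), at (0.537, 0.149), with its top at 70 mm. The yellow look-alike stands at (434,352), and the wide pipe at (358,124). I grip the brown one.

Call:
{"method": "carry_out", "body": {"deltas": [-0.004,-0.001,0.05,0,0,0,-0.004,-0.001,0.11,0,0,0,-0.004,-0.001,0.165,0,0,0,-0.004,-0.001,0.195,0,0,0,-0.004,-0.001,0.205,0,0,0]}}

```text
time: 20.32
eef_pos: [0.5357, 0.1487, 0.0078]
tcp_rot: [0.055, 0.998, -0.0, -0.002]
contact_force: [-0.9, -1.0, 0.3]
opening: 0.954
finger_force: 0.0
```

Call:
{"method": "carry_out", "body": {"deltas": [0,0,0,0,0,0,0,0,0,0,0,0,0,0,0,0,0,0,0,0,0,0,0,0,0,0,0,0,0,0], "grip": 35}}

```text
time: 20.95
eef_pos: [0.5395, 0.1498, 0.0123]
tcp_rot: [0.055, 0.999, 0.0, 0.002]
contact_force: [-0.2, 0.3, 6.4]
opening: 0.489
finger_force: 41.0
```

Call:
{"method": "carry_out", "body": {"deltas": [0,0,-0.01,0,0,0,0,0,-0.05,0,0,0,0,0,-0.11,0,0,0,0,0,-0.16,0,0,0,0,0,-0.18,0,0,0]}}

```text
time: 21.58
eef_pos: [0.5388, 0.1498, 0.1936]
tcp_rot: [0.055, 0.999, 0.0, 0.003]
contact_force: [1.4, -0.6, -1.2]
opening: 0.486
finger_force: 41.3
```

```bash
python3 -c "
from h import *
go(.4303,-.1236,.19,84.3)"
```

```text
delta [ 0.078  -0.2836  0.0028] [ 0.0011  0.0055 -0.0098] rows 4.7
```

Call:
{"method": "carry_out", "body": {"deltas": [0.016,-0.057,0,0,0,0,0.031,-0.113,0,0,0,0,0.047,-0.17,0,0,0,0,0.062,-0.227,0,0,0,0,0.078,-0.2835,0,0,0,0]}}

```text
time: 22.2
eef_pos: [0.4269, -0.1246, 0.1879]
tcp_rot: [0.055, 0.999, 0.001, -0.001]
contact_force: [0.3, -0.1, -2.0]
opening: 0.487
finger_force: 41.5
```

Call:
{"method": "carry_out", "body": {"deltas": [0,0,0.05,0,0,0,0,0,0.1,0,0,0,0,0,0.1,0,0,0,0,0,0.1,0,0,0]}}

```text
time: 22.7
eef_pos: [0.4294, -0.1238, 0.0907]
tcp_rot: [0.055, 0.999, -0.0, 0.0]
contact_force: [-0.8, 0.5, -1.8]
opening: 0.483
finger_force: 41.7
```

```bash
cat > chk3.py <<'E'
from h import *
import sys
P=look(sys.argv[1]);p=P.reshape(-1,3);s=ctrl.get_state()
zt=float(sys.argv[2]) if len(sys.argv)>2 else s["eef_pos"][2]+.0585
t=p[(abs(p[:,2]-zt)<.005)&(np.hypot(p[:,0]-.432,p[:,1]+.123)<.035)]
print("sleeve top",len(t),np.median(t[:,2]).round(4) if len(t) else '',circ(t),t.min(0).round(4),t.max(0).round(4))
r=p[(abs(p[:,2]-.0205)<.003)&(np.hypot(p[:,0]-.4303,p[:,1]+.1236)<.036)&(np.hypot(p[:,0]-.4303,p[:,1]+.1236)>.022)]
print("ring",len(r),circ(r),r.min(0).round(3),r.max(0).round(3))
E
python3 chk3.py w15
```

```text
t 22.7 tcp [ 0.4294 -0.1238  0.0907] F [-0.8  0.5 -1.8] op 0.483
sleeve top 3243 0.1485 (array([ 0.4266, -0.124 ]), np.float64(0.0204)) [ 0.4063 -0.1556  0.1453] [ 0.4495 -0.0903  0.1553]
ring 497 (array([ 0.4297, -0.1233]), np.float64(0.0289)) [ 0.399 -0.154  0.018] [ 0.449 -0.093  0.023]
```

Call:
{"method": "carry_out", "body": {"deltas": [-0.002,0,0.02,0,0,0,-0.002,0,0.045,0,0,0,-0.002,0,0.06,0,0,0,-0.002,0,0.07,0,0,0,-0.002,0,0.071,0,0,0]}}

```text
time: 23.38
eef_pos: [0.4316, -0.1242, 0.0194]
tcp_rot: [0.055, 0.999, -0.0, 0.0]
contact_force: [0.1, -0.0, -1.2]
opening: 0.484
finger_force: 41.8
```

Call:
{"method": "carry_out", "body": {"deltas": [0,0,0,0,0,0,0,0,0,0,0,0]}}

```text
time: 23.62
eef_pos: [0.4313, -0.1242, 0.0195]
tcp_rot: [0.055, 0.999, -0.0, 0.0]
contact_force: [0.1, -0.5, -1.3]
opening: 0.487
finger_force: 41.7
```

```bash
python3 chk3.py w16 .077
```

```text
t 23.62 tcp [ 0.4313 -0.1242  0.0195] F [ 0.1 -0.5 -1.3] op 0.487
sleeve top 3484 0.0771 (array([ 0.4282, -0.1244]), np.float64(0.0203)) [ 0.4082 -0.156   0.072 ] [ 0.4515 -0.0906  0.082 ]
ring 955 (array([ 0.4296, -0.123 ]), np.float64(0.0285)) [ 0.399 -0.154  0.018] [ 0.446 -0.093  0.023]
```

Call:
{"method": "carry_out", "body": {"deltas": [0,0,0.0015,0,0,0,0,0,0.0015,0,0,0]}}

```text
time: 23.92
eef_pos: [0.4318, -0.1243, 0.0194]
tcp_rot: [0.055, 0.999, -0.0, 0.0]
contact_force: [-3.3, 2.2, 8.2]
opening: 0.487
finger_force: 42.7
```

Call:
{"method": "carry_out", "body": {"deltas": [0,0,0,0,0,0,0,0,0,0,0,0,0,0,0,0,0,0], "grip": 68}}

```text
time: 24.3
eef_pos: [0.4309, -0.124, 0.0174]
tcp_rot: [0.055, 0.999, -0.0, 0.0]
contact_force: [-0.3, -0.3, -1.0]
opening: 0.68
finger_force: 0.0
```

Call:
{"method": "carry_out", "body": {"deltas": [0,0,-0.02,0,0,0,0,0,-0.06,0,0,0,0,0,-0.12,0,0,0,0,0,-0.18,0,0,0,0,0,-0.215,0,0,0]}}

```text
time: 24.92
eef_pos: [0.4319, -0.1245, 0.2362]
tcp_rot: [0.055, 0.999, -0.001, 0.002]
contact_force: [-0.4, -0.2, 0.0]
opening: 0.68
finger_force: 0.0
```

Call:
{"method": "carry_out", "body": {"deltas": [0,0,0,0,0,0]}}

```text
time: 25.05
eef_pos: [0.4327, -0.1249, 0.2361]
tcp_rot: [0.055, 0.998, -0.002, 0.003]
contact_force: [-0.5, 0.4, -0.6]
opening: 0.681
finger_force: 0.0
```

```bash
python3 chk3.py w17 .077; python3 -c "
from h import *
go(.548,.245,.235,84.3)"
```

```text
t 25.05 tcp [ 0.4327 -0.1249  0.2361] F [-0.5  0.4 -0.6] op 0.681
sleeve top 459 0.0769 (array([ 0.4301, -0.1254]), np.float64(0.0188)) [ 0.4091 -0.1468  0.072 ] [ 0.4512 -0.1047  0.0787]
ring 236 (array([ 0.4296, -0.1231]), np.float64(0.0288)) [ 0.399 -0.154  0.018] [ 0.452 -0.093  0.023]
delta [-0.0755  0.3797 -0.0018] [-0.001   0.0024 -0.01  ] rows 6.2
```

The sleeve stands in its ring at (0.430, −0.125), top at 77 mm. Now the pin.

Call:
{"method": "carry_out", "body": {"deltas": [-0.012,0.06,0,0,0,0,-0.024,0.12,0,0,0,0,-0.036,0.18,0,0,0,0,-0.048,0.24,0,0,0,0,-0.06,0.3,0,0,0,0]}}

```text
time: 25.72
eef_pos: [0.5224, 0.1695, 0.2294]
tcp_rot: [0.055, 0.999, -0.001, -0.002]
contact_force: [0.3, 0.1, 1.0]
opening: 0.684
finger_force: 0.0
```

Call:
{"method": "carry_out", "body": {"deltas": [-0.008,0.04,0,0,0,0,-0.016,0.08,0,0,0,0,-0.016,0.08,0,0,0,0,-0.016,0.08,0,0,0,0]}}

```text
time: 26.22
eef_pos: [0.5469, 0.2449, 0.23]
tcp_rot: [0.055, 0.999, -0.001, -0.002]
contact_force: [0.0, -0.1, 0.5]
opening: 0.68
finger_force: 0.0
```

Run:
```python
from h import *
P=look("w18");q=band(P,.51,.59,.21,.28,.108,.122);print(circ(q),q.min(0).round(4),q.max(0).round(4))
go(q[:,0].mean(),q[:,1].mean(),.047)
```

```text
t 26.23 tcp [0.5469 0.2449 0.23  ] F [ 0.  -0.1  0.5] op 0.68
259 c [548.2 244.2] size [18.6 19.2] ang 83.6 z [0.111  0.1146 0.1163]
(array([0.5479, 0.2441]), np.float64(0.007)) [0.5385 0.2347 0.1081] [0.5578 0.2537 0.117 ]
delta [-9.000e-04 -1.000e-04  1.837e-01] [-0.0014 -0.0027 -0.    ] rows 2.9
```

Call:
{"method": "carry_out", "body": {"deltas": [-0.001,0,0.05,0,0,0,-0.001,0,0.1,0,0,0,-0.001,0,0.15,0,0,0,-0.001,0,0.175,0,0,0,-0.001,0,0.183,0,0,0]}}

```text
time: 26.9
eef_pos: [0.5472, 0.2437, 0.047]
tcp_rot: [0.056, 0.998, -0.001, -0.002]
contact_force: [0.2, 0.4, 0.2]
opening: 0.677
finger_force: 0.0
```

Call:
{"method": "carry_out", "body": {"deltas": [0,0,0,0,0,0,0,0,0,0,0,0,0,0,0,0,0,0,0,0,0,0,0,0,0,0,0,0,0,0], "grip": 10, "grip_force": 50}}

```text
time: 27.52
eef_pos: [0.5506, 0.2456, 0.0516]
tcp_rot: [0.055, 0.999, 0.0, 0.002]
contact_force: [-0.4, -0.6, 7.0]
opening: 0.21
finger_force: 49.4
```

Run:
```python
from h import *
P=look("w19");s=ctrl.get_state();print(s["finger_force"])
q=(R.from_quat(s["tcp_rot"]).inv().apply(P.reshape(-1,3)-s["eef_pos"]))*1000
m=(abs(q[:,0])<25)&(abs(q[:,1])<30)&(q[:,2]>-90)&(q[:,2]<20);f=q[m];print(len(f),np.percentile(f[:,2],[99.9,99,95]).round(1))
band(P,.51,.59,.21,.28,.108,.122)
```

```text
t 27.52 tcp [0.5506 0.2456 0.0516] F [-0.4 -0.6  7. ] op 0.21
49.38153933151625
6691 [19.3 13.9 -6.4]
2179 c [550.  244.2] size [45.4 23.3] ang 83.7 z [0.1093 0.1148 0.1206]
```

Call:
{"method": "carry_out", "body": {"deltas": [0,0,-0.01,0,0,0,0,0,-0.05,0,0,0,0,0,-0.11,0,0,0,0,0,-0.16,0,0,0,0,0,-0.16,0,0,0]}}

```text
time: 28.2
eef_pos: [0.5516, 0.2463, 0.2152]
tcp_rot: [0.055, 0.998, 0.002, 0.005]
contact_force: [-0.2, 1.4, -2.5]
opening: 0.213
finger_force: 49.3
```

```bash
python3 -c "
from h import *
go(.4301,-.1254,.21);print(ctrl.get_state()['finger_force'])"
```

```text
delta [ 0.0803 -0.3828  0.0029] [ 0.0039  0.0096 -0.    ] rows 6.3
49.33691203244962
```

Call:
{"method": "carry_out", "body": {"deltas": [0.01,-0.048,0,0,0,0,0.02,-0.096,0,0,0,0,0.03,-0.144,0,0,0,0,0.04,-0.19,0,0,0,0]}}

```text
time: 28.7
eef_pos: [0.486, 0.0598, 0.2063]
tcp_rot: [0.055, 0.999, 0.0, -0.003]
contact_force: [0.9, -1.3, -1.9]
opening: 0.213
finger_force: 49.6
```

Call:
{"method": "carry_out", "body": {"deltas": [0.01,-0.048,0,0,0,0,0.02,-0.096,0,0,0,0,0.03,-0.144,0,0,0,0,0.04,-0.191,0,0,0,0,0.04,-0.191,0,0,0,0]}}

```text
time: 29.32
eef_pos: [0.4257, -0.1262, 0.2068]
tcp_rot: [0.057, 0.998, 0.001, -0.002]
contact_force: [0.3, 0.5, -2.4]
opening: 0.209
finger_force: 49.8
```

Call:
{"method": "carry_out", "body": {"deltas": [0,0,0.025,0,0,0,0,0,0.05,0,0,0,0,0,0.05,0,0,0,0,0,0.05,0,0,0]}}

```text
time: 29.82
eef_pos: [0.428, -0.1239, 0.1594]
tcp_rot: [0.054, 0.999, 0.0, -0.0]
contact_force: [0.4, 0.4, -2.0]
opening: 0.212
finger_force: 49.8
```

```bash
cat > chk4.py <<'E'
from h import *
import sys
P=look(sys.argv[1]);p=P.reshape(-1,3);s=ctrl.get_state();tz=s["eef_pos"][2]
t=p[(abs(p[:,2]-.077)<.004)&(np.hypot(p[:,0]-.4301,p[:,1]+.1254)<.028)]
print("sleeve top",len(t),circ(t) if len(t)>20 else '',t.min(0).round(4) if len(t) else '',t.max(0).round(4) if len(t) else '')
# pin body: points per height slice in front of TCP
for z in np.arange(tz-.05,tz+.07,.01):
    w=p[(abs(p[:,2]-z)<.005)&(np.hypot(p[:,0]-s["eef_pos"][0],p[:,1]-s["eef_pos"][1])<.018)]
    if len(w)>15: print("z",z.round(3),len(w),"xmin",np.percentile(w[:,0],2).round(4),"y",np.percentile(w[:,1],[2,98]).round(4),w[:,1].mean().round(4))
E
python3 chk4.py w20
```

```text
t 29.82 tcp [ 0.428  -0.1239  0.1594] F [ 0.4  0.4 -2. ] op 0.212
sleeve top 545 (array([ 0.4301, -0.1254]), np.float64(0.0188)) [ 0.409  -0.1468  0.073 ] [ 0.4486 -0.1043  0.0788]
z 0.11 17 xmin 0.4163 y [-0.1331 -0.116 ] -0.1254
z 0.12 79 xmin 0.4163 y [-0.1336 -0.1158] -0.1239
z 0.13 93 xmin 0.4163 y [-0.1335 -0.1156] -0.1243
z 0.14 105 xmin 0.4164 y [-0.1335 -0.1157] -0.1242
z 0.15 123 xmin 0.4164 y [-0.1336 -0.1156] -0.1241
z 0.16 134 xmin 0.4164 y [-0.1339 -0.1157] -0.1245
z 0.17 157 xmin 0.4164 y [-0.1336 -0.1156] -0.1241
z 0.18 195 xmin 0.4166 y [-0.1336 -0.1156] -0.1243
z 0.19 221 xmin 0.4165 y [-0.1337 -0.116 ] -0.1245
z 0.2 306 xmin 0.4158 y [-0.1351 -0.1107] -0.1238
z 0.21 537 xmin 0.4156 y [-0.1363 -0.1078] -0.1227
z 0.22 1552 xmin 0.4158 y [-0.1355 -0.1097] -0.1242
```

Call:
{"method": "carry_out", "body": {"deltas": [-0.004,0,0,0,0,0,-0.004,-0.0005,0.01,0,0,0,-0.004,-0.0005,0.025,0,0,0,-0.004,-0.0005,0.04,0,0,0,-0.004,-0.0005,0.05,0,0,0]}}

```text
time: 30.5
eef_pos: [0.4309, -0.1251, 0.1075]
tcp_rot: [0.055, 0.998, 0.001, -0.001]
contact_force: [-1.3, -0.5, -2.8]
opening: 0.211
finger_force: 49.8
```

```bash
python3 chk4.py w21 | head -5
```

```text
t 30.5 tcp [ 0.4309 -0.1251  0.1075] F [-1.3 -0.5 -2.8] op 0.211
sleeve top 897 (array([ 0.4303, -0.1253]), np.float64(0.0184)) [ 0.4092 -0.1469  0.0731] [ 0.4492 -0.1043  0.0809]
z 0.056 66 xmin 0.42 y [-0.1414 -0.1098] -0.1238
z 0.066 146 xmin 0.4191 y [-0.1413 -0.1097] -0.1245
z 0.076 395 xmin 0.4129 y [-0.142  -0.1076] -0.1227
```

The pin is in the bore with no contact force. Lower it to the bottom and release.

Call:
{"method": "carry_out", "body": {"deltas": [0,0,0.012,0,0,0,0,0,0.024,0,0,0,0,0,0.036,0,0,0,0,0,0.045,0,0,0,0,0,0.048,0,0,0]}}

```text
time: 31.18
eef_pos: [0.4313, -0.1253, 0.0605]
tcp_rot: [0.055, 0.999, 0.0, -0.001]
contact_force: [-0.2, -0.7, -3.1]
opening: 0.214
finger_force: 49.8
```

Call:
{"method": "carry_out", "body": {"deltas": [0,0,0,0,0,0,0,0,0,0,0,0,0,0,0,0,0,0,0,0,0,0,0,0], "grip": 60}}

```text
time: 31.68
eef_pos: [0.4321, -0.1257, 0.0619]
tcp_rot: [0.055, 0.999, -0.0, 0.0]
contact_force: [-0.1, -0.5, 0.5]
opening: 0.597
finger_force: 0.0
```

Call:
{"method": "carry_out", "body": {"deltas": [0,0,-0.03,0,0,0,0,0,-0.08,0,0,0,0,0,-0.14,0,0,0,0,0,-0.2,0,0,0,0,0,-0.2,0,0,0]}}

```text
time: 32.3
eef_pos: [0.4346, -0.1271, 0.2683]
tcp_rot: [0.055, 0.998, -0.003, 0.006]
contact_force: [0.2, -0.7, -1.0]
opening: 0.598
finger_force: 0.0
```

Call:
{"method": "carry_out", "body": {"deltas": [-0.06,0.01,0,0,0,0,-0.1,0.02,0,0,0,0,-0.1,0.02,0,0,0,0,-0.1,0.02,0,0,0,0]}}

```text
time: 32.8
eef_pos: [0.5326, -0.1164, 0.2602]
tcp_rot: [0.055, 0.999, 0.0, -0.001]
contact_force: [-0.5, -0.6, -0.3]
opening: 0.599
finger_force: 0.0
```

Run:
```python
from h import *
P=look("w22")
print("pin");q=band(P,.40,.46,-.16,-.09,.1,.14)
print("sleeve");q=band(P,.40,.46,-.16,-.09,.072,.082);print(circ(q))
print("tube");band(P,.33,.52,-.24,-.17,.043,.052)
print("block");band(P,.38,.50,-.08,-.005,.031,.04)
T=P
print("others");band(P,.40,.46,.09,.18,.045,.055);band(P,.60,.66,.14,.22,.065,.075);band(P,.58,.72,.22,.33,.055,.065)
```

```text
t 32.8 tcp [ 0.5326 -0.1164  0.2602] F [-0.5 -0.6 -0.3] op 0.599
pin
302 c [ 429.9 -126.3] size [18.8 18.9] ang 82.1 z [0.1153 0.1215 0.1231]
sleeve
487 c [ 430.6 -125.4] size [41.2 41.7] ang 83.8 z [0.0753 0.077  0.0784]
(array([ 0.4306, -0.1254]), np.float64(0.0187))
tube
3540 c [ 418.5 -204.7] size [ 40.  140.1] ang 84.8 z [0.0453 0.0471 0.0484]
block
2471 c [437.2 -38.9] size [50.3 89.5] ang 84.4 z [0.0335 0.035  0.0363]
others
598 c [431.4 133.3] size [61.1 57.2] ang 89.8 z [0.0457 0.0494 0.051 ]
424 c [631.6 175. ] size [42.9 42.1] ang 43.3 z [0.0661 0.0694 0.0708]
few 9
```

All seated: pin top 122 mm, sleeve 77, tube 47, block 35. The wide pipe and the yellow look-alike are unmoved, and the arm is clear.

```bash
python3 -c "
from h import *
print(ctrl.sign_off())"
```

```text
the job is handed in; nothing more can be done
None
```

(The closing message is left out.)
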